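# Clamp the laser barrel and enable the laser with its key

### The job

Lay the laser barrel in the V-mount, centred along it (either end first), and let go; then swing the clamp strap fully down over it. Only then take the square-headed key from the key block, push it fully home in the console's key switch and turn it clockwise as far as it goes, to on, and leave it there. Set things down, do not drop them, and leave the round-headed key and everything else on the bench alone.

Things in the scene. Friction and masses are not known exactly. Their poses are not given: they have to be found in the camera images.
- laser_key: laser key: square grey head 44 wide x 10 thick x 50 mm tall (window near its top edge, solid up to 34 mm) and flat steel blade 16 x 6 mm, 36 mm long, its last 7 mm 13 x 4 mm; 45 g. Origin at the middle of the shoulder between them; z up through the head, blade to -z, x along width, y thickness. Same either way round. Stands loosely in a slot of the key block, shoulder on the block's top
- round_key: another key, with a round head (50 mm disc, 10 mm thick) of the same grey plastic, in the other slot of the key block; same blade, origin and axes as the laser key. Must not be moved
- key_dock: aluminium key block fixed to the bench, 130 (x) x 50 (y) x 44 mm high, origin at the centre of its underside; two slots 19 (x) x 9 (y) mm, 40 mm deep, in its top at x = -36 and x = +36 mm
- console: laser driver, grey desk console fixed to the bench, 150 (x) x 150 (y) mm, 48 mm high in front and 153 mm at the back; white top panel slopes 35 degrees towards its front (its -x side, roughly towards the robot). Origin at the centre of its underside
- switch_mouth (a point): centre of the mouth of the key slot, on a steel rotor 20 mm proud of the panel's middle (dark bezel round it, 56 mm across, 4 mm lower). z points out along the slot's axis, 35 degrees from vertical; x along the slot's width (up the slope at off), y across. Slot 18 (x) x 8 (y) mm, 2 mm lead-in, 40 mm deep: a key fully home has its origin at this point. Turns with the rotor
- key_switch (a joint): angle of the rotor: 0 off, 1.25 rad on (stop), growing clockwise as seen by someone looking at the panel (right-handed turn about -z of switch_mouth). Stiff (0.04 N m), stays where it is left; the key has about 0.15 rad of play in the slot
- barrel: laser barrel: plain dark steel-grey cylinder 38 mm in diameter, 160 mm long, 0.2 to 0.45 kg, with two bright bands. Origin at its middle, on its axis; x along it. It starts lying on the wire rest
- rest: wire rest fixed to the bench: base plate 130 (x) x 60 (y) x 4 mm, end plates 20 mm high at x = +-58 mm, two 8 mm rods along x, 22 mm apart, 20 mm above the bench; the barrel lies along its x on the rods, axis 40 mm above the bench. Origin at the centre of its underside
- v_mount: aluminium V-mount fixed to the bench: base 150 (x) x 90 (y) x 12 mm, two V plates each 20 mm thick at x = -52 and x = +52 mm, 72 mm wide and 52 mm high (hinge cheeks 74 mm), with 84 mm free between them for fingers. Origin at the centre of its underside, x along the V
- v_axis (a point): where the barrel's middle belongs: middle of the V-mount on the axis of a barrel lying in it, 48 mm above the bench; axes as v_mount
- strap_hinge (a point): hinge axis of the clamp strap, on the +y side of the V-mount over its +x V plate: at x = +52, y = +40, z = 70.5 mm of v_mount; the hinge runs along x; axes as v_mount
- strap_bar (a point): middle of the cross bar at the free end of the strap: dark rod 10 mm in diameter, 36 mm long, parallel to the hinge, 82 mm from it. The strap is a steel bar 18 mm wide, 5 mm thick
- strap (a joint): angle of the strap: 0 fully down across the barrel (bar at y = -42 mm of v_mount, 70.5 mm above the bench; 1 mm over the barrel), pi/2 upright, starts leaning back beyond upright at 2.0 to 2.4 rad (bar on the +y side), limit 2.5. Pushed by hand with about 1 to 2 N at the bar; stays at any angle
- post_m: bare steel optical post fixed to the bench, 25 mm in diameter, 180 mm tall on a foot 50 mm across, near the V-mount on its -y side; origin at the centre of its underside; an obstacle
- post_r: the same kind of post near the wire rest on its -y side; an obstacle
- vial: small glass vial 28 mm across, 60 mm tall, near the V-mount on its -y side; origin at the centre of its underside; leave standing
- jar: white jar 42 mm across, 75 mm tall, near the wire rest on its +y side; origin underside; leave standing
- amber_bottle: amber bottle 54 mm across, 120 mm tall, back left; origin underside; leave standing
- clear_bottle: clear bottle 60 mm across, 130 mm tall, back right; origin underside; leave standing
- dish: closed clear dish 60 mm across, 16 mm high, back left; origin underside; leave alone
- mouse: white computer mouse 100 x 58 x 26 mm, back right; origin underside; leave alone
Things that resemble listed ones, but are neither listed nor needed, are in the scene too. What is shaped like the barrel but red or yellow is not meant. What is shaped like the laser_key but brown or orange is not meant.

How it is judged:
By the outcome, as a careful person would: the job done as asked, in the order asked, and still so for the second after the job is handed in, with the robot touching nothing.
It also fails if it takes over 67 s, if anything falls off the work surface, if the arm or the gripper's body presses on something with over 40 N, if the wrist force passes 120 N, or if a joint passes its speed limit or range.

### The arm

A 6-joint arm with a two-finger parallel gripper is mounted at the origin on the work surface. World frame = base frame: x ahead of the robot, y to its left, z up, the work surface at z = 0. Lengths are in m, angles in rad, forces in N, time in s.
With the tool pointing down it reaches from about 0.35 to 0.85 m from the base axis. Payload 8.1 kg.
Tool frame: the origin (TCP) lies midway between the tips of the shut fingers; the grasp point (between the pads) lies 19 mm behind it; z points along the fingers, y is the line along which they close (so a half turn about z gives the same grasp; the last joint's range is limited). The gripper opens to 85 mm and grips with 20 to 120 N. Pads are 22 mm wide; open, the fingers measure 114 mm over their backs; the gripper's body (76 mm by 85 mm) begins 54 mm behind the grasp point. The pads swing forward as they close: fully open they stand 13 mm farther back than shut.
Start: joints at [1.1, 0.13, 1.488, -0, 1.523, -0.085], TCP at [0.226, 0.556, 0.196] pointing down, gripper open.
Joint ranges: [-2.96, 2.96], [-0.89, 2.26], [0.02, 2.5], [-1.34, 4.48], [0, 2.73], [-2.66, 2.66]. Speed limits (rad/s): [2.39, 2.39, 2.79, 3.14, 3.14, 3.14].

### API

Orientations are given as [roll, pitch, yaw] about the fixed x, y, z axes, in that order (R = Rz(yaw) Ry(pitch) Rx(roll)).
In Python, from rig import get_state, camera, calibration, job_done gives the robot as it stands. The module is installed in compiled form; this text tells all that it offers.
- The arm moves only by the tool jog_arm, never from a script. Its argument "motion" is a list of rows, each a list of 5 numbers: the closure in counts, from 0 (fully open) to 255 (shut), then the shift along the tool's x, y, z in mm, then the turn about the tool's z in degrees. A call has 1 to 20 rows; each row is the pose to reach, as a shift and turn from the pose commanded when the call began, along the tool's axes at that moment; what a row does not reach only later rows make up. A row lasts 1/12 s, in which the tool goes at most 41.7 mm and 7.16 degrees, less where a joint would pass 70% of its speed; a pose out of reach is approached as far as the arm can. A call with a gripper value outside its range is refused whole. The fingers move at their own pace and stop on an object; "newtons" is the grip in N (left out, the last holds). Time passes only in rows, so rows that repeat a pose let the fingers close. It gives the time, the measured TCP pose, the force, the opening and the grip force at its end, in the units of the state.
- get_state(): the state, without advancing time (a new reading comes with each control period).
- camera(name): name is "scene" or "top" or "wrist"; returns (picture, depth): 384x512x3 uint8, blue, green, red; 384x512 float32, m along the optical axis (not along the pixel's ray), 0 where there is no reading.
- calibration(name): a dict with "K" (3x3 intrinsics, pixels), "distortion" ([k1, k2, p1, p2, k3] as OpenCV has them; the pictures are not rectified), "T" (4x4, takes a point from camera to world coordinates). Camera axes: x right, y up, looking along -z (the intrinsics and any distortion apply to the point x, -y, -z); pixel columns grow to the right and rows downward; lengths in m; the calibration is good to about 2 mm. A picture is of the moment at which its call begins: read the wrist's pose just before it. calibration takes no time and is no camera call; for the wrist camera it gives the pose at the moment of the call.
- job_done(): hands the job in; it is judged then, once.
The state is a dict: "time": time; "joint_pos": joint angles; "joint_velocities": joint speeds; "joint_efforts": joint torques, N m; "eef_pos": TCP position; "eef_rot": TCP orientation; "force": force on the tool from outside, world axes, zero at the start; "ft_torque": the same for the moment, N m; "grip_width": finger opening in m; "grasp_force": force on a finger pad.
Only numpy, scipy, OpenCV 4.12 (cv2) and the standard library are available. Lean on these libraries where they do the work, as an engineer would, in place of code of your own. Each camera call takes 0.05 s, during which the arm holds its last target. There are 200 camera calls.

## Working session

There is one attempt and no reset: what is moved stays moved. The work goes in short steps, Python scripts to look and compute and a tool call to move; the robot and the scene stay as the last step left them, time stands still between calls to the robot, and variables do not carry over. Pictures are saved under pics/ and viewed, at most 10 in all, crops included, and the job is handed in when it is done.

Besides the shell and the picture viewer there is one more tool, called after "Call:" as a command line: name --pt "numbers of a row" for each row, then --argument value for the rest. jog_arm: Moves the arm, as the interface text tells. Its arguments: {"type":"object","properties":{"motion":{"type":"array","items":{"type":"array","items":{"type":"number"}}},"newtons":{"type":"number"}},"required":["motion"]}

```bash
mkdir -p pics; cat > h.py <<'E'
import numpy as np,cv2
from rig import get_state,camera,calibration,job_done
from scipy.spatial.transform import Rotation as R
def snap(n):
    c=calibration(n);p,d=camera(n);np.savez(f'{n}.npz',p=p,d=d,**{k:np.array(c[k]) for k in c});return p,d,c
def load(n): return np.load(f'{n}.npz')
def pts(c,uv,d):
    "uv Nx2 pixels, d depth -> world"
    uv=np.array(uv,float).reshape(-1,1,2)
    n=cv2.undistortPoints(uv,np.array(c['K']),np.array(c['distortion'])).reshape(-1,2)
    d=np.array(d).reshape(-1)
    P=np.c_[n[:,0]*d,-n[:,1]*d,-d,np.ones(len(d))]
    return (P@np.array(c['T']).T)[:,:3]
def cloud(c):
    v,u=np.nonzero(c['d']>0)
    return u,v,pts(c,np.c_[u,v],c['d'][v,u])
def proj(c,X):
    T=np.linalg.inv(np.array(c['T']));X=np.atleast_2d(X)
    P=(np.c_[X,np.ones(len(X))]@T.T)[:,:3]*[1,-1,-1]
    return cv2.projectPoints(P,np.zeros(3),np.zeros(3),np.array(c['K']),np.array(c['distortion']))[0].reshape(-1,2)
E
python3 - <<'E'
from h import *
for n in('top','scene'):
    p,d,c=snap(n); cv2.imwrite(f'pics/{n}1.png',cv2.resize(p,(800,600),interpolation=cv2.INTER_CUBIC)); print(n,np.round(c['T'],3).tolist())
print(get_state())
E
```

```text
top [[0.025, 0.992, -0.126, 0.287], [-1.0, 0.025, -0.003, -0.024], [0.0, 0.126, 0.992, 1.496], [0.0, 0.0, 0.0, 1.0]]
scene [[-0.026, -0.706, 0.707, 1.291], [1.0, -0.021, 0.015, 0.006], [0.004, 0.707, 0.707, 0.923], [0.0, 0.0, 0.0, 1.0]]
{'time': 0.1, 'joint_pos': array([ 1.09960038e+00,  1.31096819e-01,  1.48916892e+00, -2.39501223e-05,
        1.52297928e+00, -8.53535561e-02]), 'joint_velocities': array([ 0.00024567,  0.00059452, -0.00288423, -0.00138686,  0.00064552,
        0.00195163]), 'joint_efforts': array([ 1.03862803e-03, -5.70944953e+01, -5.01946127e+01,  8.27263761e-06,
        7.89517129e-03,  5.95578422e-05]), 'eef_pos': array([0.22551814, 0.55541741, 0.19544349]), 'eef_rot': array([-3.13994427e+00, -1.17029954e-04,  2.75575134e+00]), 'force': array([-0.032201  , -0.36151196, -0.06123086]), 'ft_torque': array([-0.0374763 , -0.02293172,  0.02560711]), 'grasp_force': 0.0, 'grip_width': 0.08529255110252304}
```

View pics/top1.png

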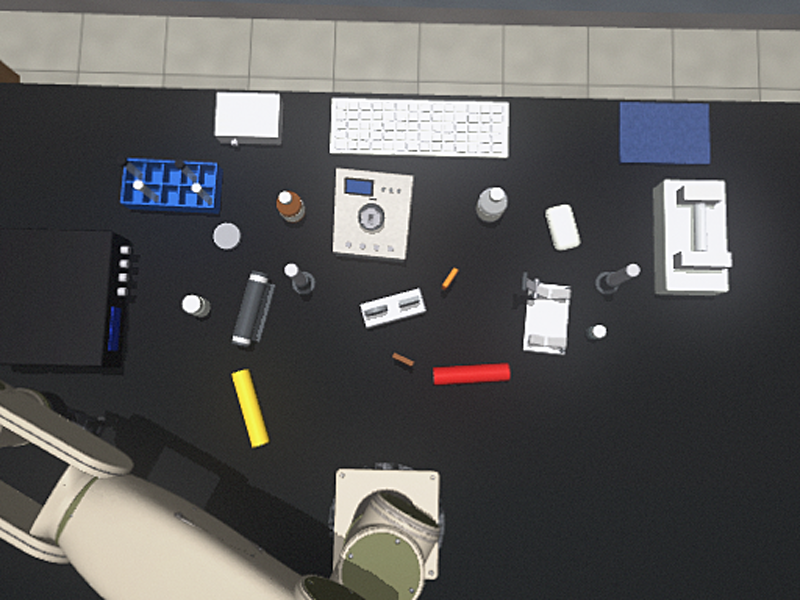

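View pics/scene1.png

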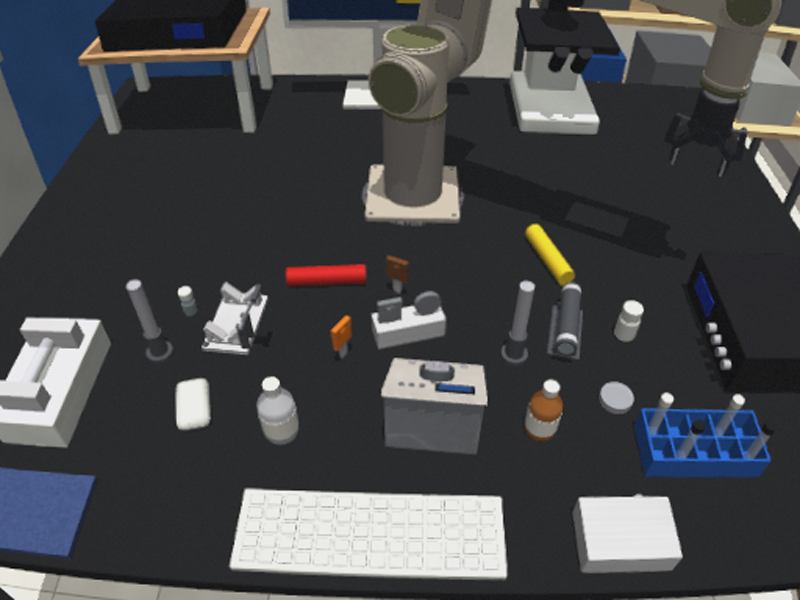

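```bash
python3 - <<'E'
from h import *
def reg(n,name,box,zlo,zhi):
    c=load(n);u,v,P=cloud(c);s=512/800
    m=(u>box[0]*s)&(u<box[2]*s)&(v>box[1]*s)&(v<box[3]*s)&(P[:,2]>zlo)&(P[:,2]<zhi)
    Q=P[m]
    if len(Q)<5: print(name,len(Q));return
    r=cv2.minAreaRect(Q[:,:2].astype(np.float32)*1000)
    print(name,len(Q),'med',np.round(np.median(Q,0),4),'rect',np.round(r[0],1),np.round(r[1],1),round(r[2],1))
reg('top','barrel',(225,262,278,352),.045,.08)
reg('top','vbase',(518,272,580,360),.008,.02)
reg('top','vplates',(518,272,580,360),.035,.056)
reg('top','strap',(510,260,580,360),.085,.2)
reg('top','dock',(355,285,430,332),.038,.05)
reg('top','keys',(355,285,430,332),.06,.12)
reg('top','console',(328,160,418,265),.03,.2)
reg('top','post_m',(595,255,645,300),.15,.2)
reg('top','post_r',(280,258,315,300),.15,.2)
reg('top','vial',(580,318,612,345),.04,.08)
reg('top','jar',(178,290,215,322),.06,.09)
for n,z in(('orange',(438,262,462,295)),('brown',(388,348,418,370))):reg('top',n,z,.02,.2)
c=load('top');out=[]
for b in((215,250,295,310+40),(500,250,660,370),(350,270,430,330),(325,165,425,265)):
    s=.64;i=c['p'][int(b[1]*s):int(b[3]*s),int(b[0]*s):int(b[2]*s)]
    out.append(cv2.resize(i,(400,300),interpolation=cv2.INTER_CUBIC))
cv2.imwrite('pics/m1.png',np.vstack([np.hstack(out[:2]),np.hstack(out[2:])]))
E
```

```text
barrel 522 med [0.4408 0.3012 0.0565] rect [440.9 303.1] [ 37.5 159. ] 77.2
vbase 743 med [ 0.4347 -0.3344  0.0126] rect [ 438.9 -333.9] [159.3 115.4] 7.5
vplates 173 med [ 0.3996 -0.3488  0.045 ] rect [ 440.9 -329.7] [ 86.5 123.1] 84.8
strap 70 med [ 0.4971 -0.266   0.1427] rect [ 498.2 -276.9] [37.2 34.6] 86.4
dock 419 med [ 0.4497 -0.0005  0.0438] rect [ 4.511e+02 -3.000e-01] [ 50.4 129.7] 16.9
keys 119 med [0.4494 0.0116 0.0919] rect [450.5   1.2] [ 11.  117.4] 16.9
console 2614 med [0.639  0.0481 0.1087] rect [639.7  48.1] [156.5 158. ] 85.2
post_m 81 med [ 0.5191 -0.4661  0.1782] rect [ 521.7 -468.8] [23.5 25.3] 60.5
post_r 70 med [0.5026 0.1958 0.1791] rect [503.6 195.8] [23.6 23.7] 32.2
vial 66 med [ 0.4107 -0.4341  0.0589] rect [ 410.8 -434.8] [25.4 26.9] 34.7
jar 116 med [0.4449 0.4166 0.0751] rect [444.  417.3] [35.3 35.4] 5.9
orange 53 med [ 0.5101 -0.1175  0.0844] rect [ 512.3 -118.5] [10.  43.5] 57.9
brown 49 med [ 0.3385 -0.024   0.0866] rect [339.6 -24.5] [43.   8.8] 65.6
```

View pics/m1.png

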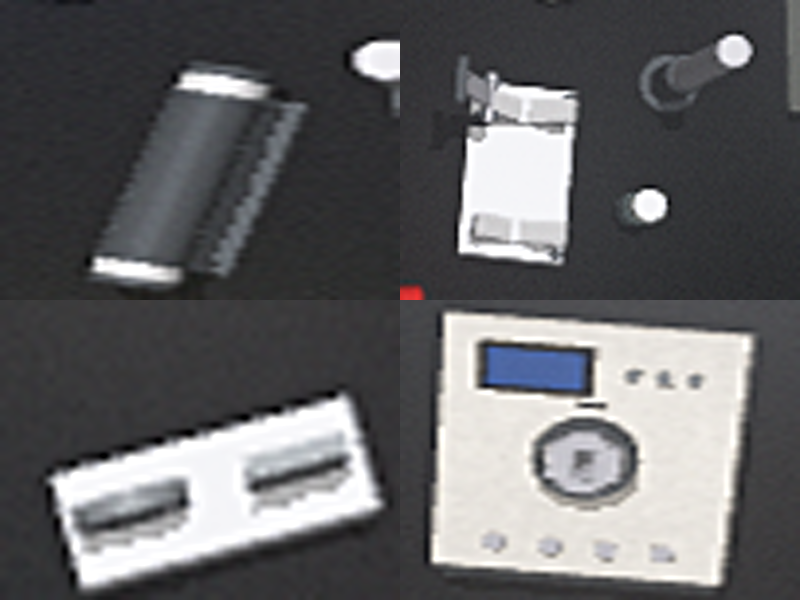

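```bash
cat >> h.py <<'E'
def go(x,y,z,yaw):
    s=get_state();Rt=R.from_euler('xyz',s['eef_rot']).as_matrix()
    d=Rt.T@(np.array([x,y,z])*1e-3-s['eef_pos'])*1e3
    t=(-(yaw-np.degrees(s['eef_rot'][2]))+180)%360-180
    print('to',(x,y,z,yaw),'shift',np.round(d,1),'turn',round(t,1),'| now',np.round(s['eef_pos']*1e3,1),'yaw',round(np.degrees(s['eef_rot'][2]),1),'j',np.round(s['joint_pos'],2),'t',round(s['time'],2),'F',np.round(s['force'],1),'w',round(s['grip_width'],4),'g',round(float(s['grasp_force']),1))
E
python3 - <<'E'
from h import *
go(441,303,160,167.2)
# barrel: refine from top and scene clouds
for n in('top','scene'):
    c=load(n);u,v,P=cloud(c)
    m=(P[:,2]>.047)&(P[:,2]<.075)&(np.hypot(P[:,0]-.441,P[:,1]-.303)<.09)
    Q=P[m]*1e3;r=cv2.minAreaRect(Q[:,:2].astype(np.float32));print(n,r,Q[:,2].max())
E
```

```text
to (441, 303, 160, 167.2) shift [-294.6 -152.7   35.7] turn -9.3 | now [225.5 555.4 195.4] yaw 157.9 j [ 1.1   0.13  1.49 -0.    1.52 -0.09] t 0.1 F [-0.  -0.4 -0.1] w 0.0853 g 0.0
top ((440.93194580078125, 303.1515808105469), (36.72467803955078, 158.94979858398438), 77.55500793457031) 65.18292775257461
scene ((442.24871826171875, 301.1716003417969), (37.43564987182617, 167.6633758544922), 76.76789855957031) 62.148555450453614
```

Call:
jog_arm --pt "0 -147 -76 0 -5" --pt "0 -295 -153 0 -9.5" --pt "0 -295 -153 0 -9.5" --pt "0 -295 -153 0 -9.5" --pt "0 -295 -153 0 -9.5" --pt "0 -295 -153 0 -9.5" --pt "0 -295 -153 0 -9.5" --pt "0 -295 -153 0 -9.5" --pt "0 -295 -153 35 -9.5" --pt "0 -295 -153 35 -9.5" --pt "0 -295 -153 35 -9.5" --pt "0 -295 -153 35 -9.5"

```text
time: 1.1
eef_pos: [0.441, 0.3036, 0.1619]
eef_rot: [-3.141, -0.001, 2.922]
force: [0.6, 0.5, 0.0]
grip_width: 0.0854
grasp_force: 0.0
```

```bash
python3 - <<'E'
from h import *
p,d,c=snap('wrist'); cv2.imwrite('pics/w1.png',p); go(441,303,22,167.4)
c=load('wrist');u,v,P=cloud(c)
m=(P[:,2]>.047)&(P[:,2]<.075)&(np.hypot(P[:,0]-.441,P[:,1]-.303)<.09)
Q=P[m]*1e3;print(len(Q),cv2.minAreaRect(Q[:,:2].astype(np.float32)),Q[:,2].max())
E
```

```text
to (441, 303, 22, 167.4) shift [  0.2  -1.4 140.7] turn 0.1 | now [441.4 304.2 162.7] yaw 167.5 j [ 0.51 -0.03  1.71  0.    1.45 -0.84] t 1.15 F [0.5 0.1 1. ] w 0.0854 g 0.0
7103 ((441.4421081542969, 302.52239990234375), (35.87248229980469, 160.5137176513672), 77.42478942871094) 60.97744962450302
```

View pics/w1.png

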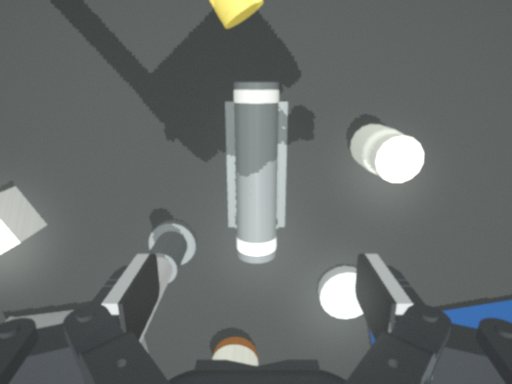

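The wrist view shows the steel-grey barrel with bright bands centred at (256,170), aligned with the tool and clear of the post at (170,250) and the jar at (395,155). I'm descending to grip it.

Call:
jog_arm --pt "0 0 -1 40 0" --pt "0 0 -1 80 0" --pt "0 0 -1 115 0" --pt "0 0 -1 130 0" --pt "0 0 -1 140 0" --pt "0 0 -1 140 0" --pt "0 0 -1 140 0" --pt "255 0 -1 140 0" --pt "255 0 -1 140 0" --pt "255 0 -1 140 0" --pt "255 0 -1 140 0" --pt "255 0 -1 140 0" --pt "255 0 -1 140 0" --pt "255 0 -1 140 0" --pt "255 0 -1 140 0" --pt "255 0 -1 140 0" --pt "255 0 -1 140 0" --newtons 50

```text
time: 2.57
eef_pos: [0.4432, 0.3029, 0.0239]
eef_rot: [3.139, 0.003, 2.921]
force: [-2.1, -1.8, 14.2]
grip_width: 0.0002
grasp_force: 7.0
```

```bash
python3 - <<'E'
from h import *
go(441,303,250,167.4)
c=load('top');u,v,P=cloud(c);P=P*1e3
# vmount fit: base plate top pts and V plates
from scipy.optimize import minimize
m=(np.hypot(P[:,0]-437,P[:,1]+335)<110)&(P[:,2]>8)&(P[:,2]<14)
Q=P[m];r=cv2.minAreaRect(Q[:,:2].astype(np.float32));print('base',r)
m=(np.hypot(P[:,0]-437,P[:,1]+335)<110)&(P[:,2]>3)
Q=P[m][:,:2];r=cv2.minAreaRect(Q[P[m][:,2]<80].astype(np.float32));print('all<80',r)
E
```

```text
to (441, 303, 250, 167.4) shift [ 1.500e+00  1.000e-01 -2.261e+02] turn -0.0 | now [443.2 302.9  23.9] yaw 167.4 j [ 0.5   0.11  1.84 -0.    1.19 -0.85] t 2.57 F [-2.1 -1.8 14.2] w 0.0002 g 7.0
base ((438.25299072265625, -339.6714172363281), (158.68911743164062, 187.986328125), 10.726423263549805)
all<80 ((434.4046325683594, -334.73687744140625), (215.43887329101562, 211.65402221679688), 58.50141906738281)
```

```bash
python3 - <<'E'
from h import *
a,_,_=snap('wrist'); b,_,_=snap('scene')
cv2.imwrite('pics/w2.png',np.hstack([a[:,56:456],cv2.resize(b[150:250,300:420],(400,384))])); go(441,303,25,167.4)
E
```

```text
to (441, 303, 25, 167.4) shift [ 2.2 -0.4 -1.1] turn -0.0 | now [443.2 302.9  23.9] yaw 167.4 j [ 0.5   0.11  1.84 -0.    1.19 -0.85] t 2.67 F [-0.9 -2.  14.4] w 0.0004 g 7.0
```

View pics/w2.png

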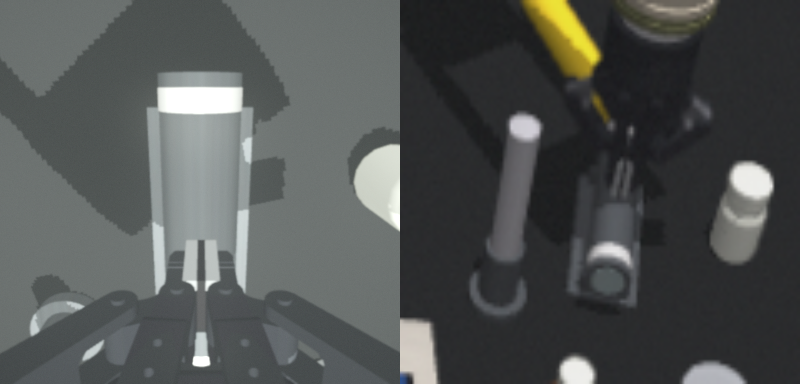

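```bash
python3 - <<'E'
from h import *
c=load('wrist')
for u,v in((246,250),(264,250),(256,200),(256,130),(256,98),(256,240),(256,345),(244,300),(266,300),(209,250),(300,130)):
    print((u,v),c['d'][v,u],np.round(pts(c,[(u,v)],[c['d'][v,u]])[0]*1e3,1),c['p'][v,u])
c=load('scene');u,v,P=cloud(c)
m=(P[:,2]>.047)&(P[:,2]<.075)&(np.hypot(P[:,0]-.441,P[:,1]-.303)<.1)
Q=P[m]*1e3;print(len(Q),cv2.minAreaRect(Q[:,:2].astype(np.float32)),Q[:,2].max())
E
```

```text
(246, 250) 0.14134197 [431.  301.   73.7] [193 196 190]
(264, 250) 0.14243865 [433.2 308.2  72.7] [194 196 190]
(256, 200) 0.15095966 [415.6 308.7  58.3] [161 162 152]
(256, 130) 0.14044087 [385.3 315.5  59.4] [169 170 162]
(256, 98) 0.1375451 [372.8 318.3  58.4] [255 255 255]
(256, 240) 0.15198104 [432.6 304.9  62.7] [106 105  99]
(256, 345) 0.17497377 [492.7 291.4  58.3] [210 209 201]
(244, 300) 0.10829357 [430.9 301.3 108.3] [86 85 80]
(266, 300) 0.10778843 [432.1 308.3 108.8] [85 82 79]
(209, 250) 0.22429457 [462.8 266.2  -1.1] [162 164 156]
(300, 130) 0.19589736 [397.8 338.8   3.5] [163 163 156]
342 ((452.34747314453125, 340.6864013671875), (119.37903594970703, 165.03469848632812), 76.04783630371094) 74.3659804715836
```

Call:
jog_arm --pt "255 0 0 -3 0" --pt "255 0 0 -6 0" --pt "255 0 0 -9 0" --pt "255 0 0 -12 0" --pt "255 0 0 -12 0" --newtons 20

```text
time: 3.08
eef_pos: [0.4415, 0.3023, 0.034]
eef_rot: [3.141, 0.0, 2.922]
force: [0.2, -0.2, 0.6]
grip_width: -0.0
grasp_force: 0.0
```

```bash
python3 - <<'E'
from h import *
p,d,c=snap('wrist');go(441,303,80,167.4)
c=load('wrist');u,v,P=cloud(c);P*=1e3
m=(P[:,2]>47)&(P[:,2]<75)&(np.hypot(P[:,0]-400,P[:,1]-312)<30)
Q=P[m];print(len(Q),np.percentile(Q[:,2],[50,99]))
for v in range(190,300,10): print(v,[np.round(pts(c,[(u,v)],[c['d'][v,u]])[0]*1e3).tolist() for u in(246,256,266)])
E
```

```text
to (441, 303, 80, 167.4) shift [  0.5   0.6 -46.4] turn -0.0 | now [441.4 302.3  33.6] yaw 167.4 j [ 0.5   0.1   1.83  0.    1.21 -0.85] t 3.13 F [-0.3 -0.1 -0. ] w -0.0 g 0.0
8470 [57.08454099 59.86897361]
190 [[412.0, 304.0, 57.0], [413.0, 308.0, 58.0], [413.0, 313.0, 59.0]]
200 [[417.0, 303.0, 57.0], [417.0, 307.0, 60.0], [418.0, 312.0, 60.0]]
210 [[421.0, 302.0, 58.0], [422.0, 306.0, 59.0], [423.0, 311.0, 58.0]]
220 [[426.0, 300.0, 58.0], [427.0, 305.0, 59.0], [429.0, 310.0, 58.0]]
230 [[432.0, 299.0, 58.0], [432.0, 304.0, 59.0], [434.0, 309.0, 58.0]]
240 [[430.0, 300.0, 72.0], [431.0, 304.0, 73.0], [432.0, 309.0, 73.0]]
250 [[430.0, 300.0, 83.0], [431.0, 304.0, 83.0], [432.0, 309.0, 83.0]]
260 [[430.0, 301.0, 91.0], [431.0, 304.0, 91.0], [432.0, 308.0, 91.0]]
270 [[430.0, 301.0, 99.0], [366.0, 319.0, 211.0], [432.0, 308.0, 99.0]]
280 [[430.0, 301.0, 106.0], [431.0, 305.0, 106.0], [431.0, 308.0, 106.0]]
290 [[429.0, 301.0, 113.0], [434.0, 304.0, 106.0], [430.0, 308.0, 114.0]]
```

The fingertips sit about 36 mm higher than the reported TCP: they touched the barrel top (z 59) at TCP z 24 and closed above it. The barrel hasn't moved. I'll use this offset, so I'm opening and descending lower.

Call:
jog_arm --pt "0 0 0 -5 0" --pt "0 0 0 -5 0" --pt "0 0 0 -5 0" --pt "0 0 0 -5 0" --pt "0 0 0 -5 0" --pt "0 0 0 -5 0" --pt "0 0 0 -5 0" --pt "0 0 0 -5 0" --pt "0 0 0 10 0" --pt "0 0 0 20 0" --pt "0 0 0 30 0" --pt "0 0 0 40 0" --pt "0 0 0 46 0" --pt "0 0 0 50 0" --pt "0 0 0 50 0" --pt "0 0 0 50 0"

```text
time: 4.47
eef_pos: [0.4413, 0.3022, -0.0167]
eef_rot: [-3.141, -0.0, 2.922]
force: [1.0, 0.0, -0.1]
grip_width: 0.0855
grasp_force: 0.0
```

Call:
jog_arm --pt "255 0 0 0 0" --pt "255 0 0 0 0" --pt "255 0 0 0 0" --pt "255 0 0 0 0" --pt "255 0 0 0 0" --pt "255 0 0 0 0" --pt "255 0 0 0 0" --pt "255 0 0 0 0" --pt "255 0 0 0 0" --pt "255 0 0 -5 0" --pt "255 0 0 -10 0" --pt "255 0 0 -20 0" --pt "255 0 0 -20 0" --newtons 50

```text
time: 5.55
eef_pos: [0.4422, 0.3025, 0.0052]
eef_rot: [3.141, 0.001, 2.922]
force: [0.1, 0.7, -2.4]
grip_width: 0.037
grasp_force: 50.5
```

```bash
python3 - <<'E'
from h import *
p,d,c=snap('wrist');go(441,303,215,167.4)
c=load('wrist');u,v,P=cloud(c);P*=1e3
m=(P[:,2]>65)&(P[:,2]<90)&(np.hypot(P[:,0]-390,P[:,1]-315)<40)
Q=P[m];print(len(Q),np.percentile(Q[:,2],[50,99]))
# V-mount from both cams: list per-height footprints
for n in('top','scene'):
    c=load(n);u,v,P=cloud(c);P*=1e3
    k=np.hypot(P[:,0]-437,P[:,1]+335)<120
    for lo,hi in((8,16),(30,56),(56,80),(80,110),(110,160)):
        Q=P[k&(P[:,2]>lo)&(P[:,2]<hi)];
        if len(Q)<4: continue
        r=cv2.minAreaRect(Q[:,:2].astype(np.float32));print(n,lo,len(Q),np.round(r[0]),np.round(r[1]),round(r[2],1))
b=load('top');i=b['p'][165:235,325:420]
cv2.imwrite('pics/v1.png',cv2.resize(i,(800,590),interpolation=cv2.INTER_CUBIC))
E
```

```text
to (441, 303, 215, 167.4) shift [   0.9    0.4 -210.3] turn -0.0 | now [442.2 302.6   4.7] yaw 167.4 j [ 0.5   0.14  1.85 -0.    1.15 -0.85] t 5.6 F [-0.1 -0.4 -2.5] w 0.0364 g 50.5
20489 [77.98113662 80.82020102]
top 8 661 [ 442. -324.] [197. 178.] 38.5
top 30 237 [ 442. -370.] [128. 158.] 2.0
top 56 82 [ 436. -356.] [186.  70.] 56.6
top 80 25 [ 494. -291.] [17. 36.] 83.7
top 110 54 [ 499. -270.] [23. 35.] 86.4
scene 8 552 [ 442. -370.] [159. 151.] 86.6
scene 30 335 [ 440. -369.] [167. 134.] 82.2
scene 56 106 [ 453. -367.] [185.  37.] 55.2
scene 80 17 [ 505. -292.] [19.  7.] 68.5
scene 110 58 [ 500. -273.] [25. 37.] 82.1
```

View pics/v1.png

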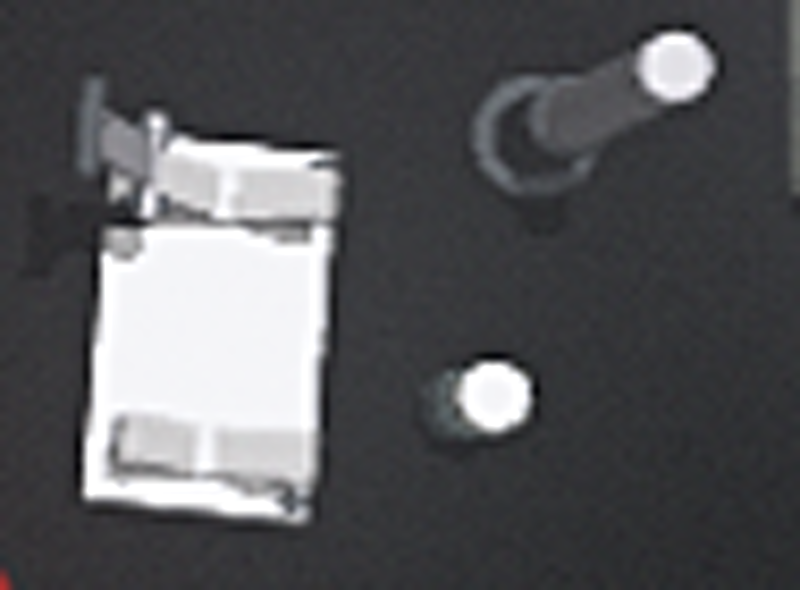

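Call:
jog_arm --pt "255 0 0 -30 0" --pt "255 0 0 -65 0" --pt "255 0 0 -100 0" --pt "255 0 0 -135 0" --pt "255 0 0 -165 0" --pt "255 -5 -20 -175 0" --pt "255 -13 -50 -175 0" --pt "255 -21 -85 -175 0" --pt "255 -30 -120 -175 0" --pt "255 -38 -155 -175 -2" --pt "255 -46 -190 -175 -4" --pt "255 -54 -225 -175 -6" --pt "255 -62 -260 -175 -7.5" --pt "255 -70 -295 -175 -7.5" --pt "255 -78 -330 -175 -7.5" --pt "255 -86 -365 -175 -7.5" --pt "255 -94 -400 -175 -7.5" --pt "255 -101 -440 -175 -7.5" --pt "255 -106 -475 -175 -7.5" --pt "255 -108 -490 -175 -7.5"

```text
time: 7.27
eef_pos: [0.4387, -0.2037, 0.1782]
eef_rot: [-3.14, -0.0, 3.05]
force: [-0.1, 0.2, -2.9]
grip_width: 0.0369
grasp_force: 51.6
```

Call:
jog_arm --pt "255 0 0 0 0" --pt "255 0 0 0 0"

```text
time: 7.43
eef_pos: [0.4392, -0.2002, 0.178]
eef_rot: [3.141, -0.001, 3.05]
force: [0.1, 0.5, -2.9]
grip_width: 0.0366
grasp_force: 51.6
```

```bash
python3 - <<'E'
from h import *
p,d,c=snap('wrist');go(437,-335,180,175)
cv2.imwrite('pics/w3.png',p)
E
```

```text
to (437, -335, 180, 175) shift [  -9.7 -135.4   -2.1] turn -0.2 | now [ 439.5 -199.3  178. ] yaw 174.8 j [-0.53 -0.18  1.83  0.    1.5  -2.01] t 7.48 F [ 0.3 -0.2 -3.7] w 0.0363 g 51.6
```

View pics/w3.png

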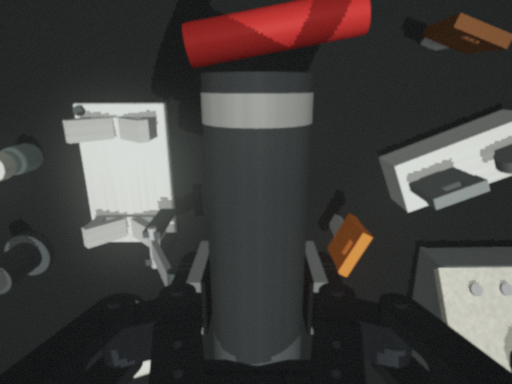

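```bash
python3 - <<'E'
from h import *
from scipy.optimize import differential_evolution as DE
c=load('wrist');u,v,P=cloud(c);P*=1e3
k=(np.hypot(P[:,0]-437,P[:,1]+335)<110)&(u<200)
B=P[k&(P[:,2]>9)&(P[:,2]<15)];G=P[k&(P[:,2]>-4)&(P[:,2]<4)]
print(len(B),len(G),np.median(B[:,2]),np.median(G[:,2]))
V=P[k&(P[:,2]>25)&(P[:,2]<53)]
def loc(Q,p):
    a=np.radians(p[2]);d=Q[:,:2]-p[:2];return d@np.array([[np.cos(a),-np.sin(a)],[np.sin(a),np.cos(a)]])
ins=lambda L,hx,hy:(abs(L[:,0])<hx)&(abs(L[:,1])<hy)
def cost(p):
    return (~ins(loc(B,p),75,45)).sum()+ins(loc(G,p),75,45).sum()
r=DE(cost,[(415,460),(-355,-315),(-12,3)],seed=1,popsize=30);print('base',r.x,r.fun)
p=r.x
# V-plates: cross-section z vs local y ; x extents
L=loc(V,p)
for s in(-1,1):
    q=(np.sign(L[:,0])==s);print('plate',s,q.sum(),np.percentile(L[q,0],[2,98]).round(1),np.percentile(L[q,1],[2,98]).round(1))
# V surfaces: symmetric about valley: fit y offset where z=|y-y0|*k+z0
    top=q&(abs(abs(L[:,0])-52)<8)
    y=L[top,1];z=V[top,2]
    from scipy.optimize import least_squares
    f=least_squares(lambda a:a[0]*abs(y-a[1])+a[2]-z,[1,0,20],loss='soft_l1');print(f.x.round(2),top.sum())
S=P[k&(P[:,2]>90)];
if len(S): print('strap pts',len(S),np.round(np.median(S,0)),loc(S,p).min(0),loc(S,p).max(0),S[:,2].max())
T=load('top');u,v,Q=cloud(T);Q*=1e3
S=Q[(np.hypot(Q[:,0]-498,Q[:,1]+275)<50)&(Q[:,2]>90)];L=loc(S,p)
a=np.arctan2(S[:,2]-70.5,L[:,1]-40);rr=np.hypot(S[:,2]-70.5,L[:,1]-40)
print('strap angle',np.median(a),'far',np.round(np.c_[L,S[:,2],rr,a][rr>75][:12],2))
# held barrel
c=load('wrist');u,v,P=cloud(c);P*=1e3
k=(u>205)&(u<310)&(v>75)&(v<235);Q=P[k];print('barrel near end',np.round(Q[Q[:,2]>225][:,0].min(),1),np.percentile(Q[:,2],[50,98]),cv2.minAreaRect(Q[Q[:,2]>225][:,:2].astype(np.float32)))
E
```

```text
8072 15323 11.977178778415475 0.02618988916935905
base [ 441.00345539 -337.6947645    -4.91859649] 230.0
plate -1 2457 [-61.9 -12.3] [-97.9  37.1]
[ 0.86  1.2  23.02] 1400
plate 1 1648 [34.7 63.8] [-34.5  48.4]
[ 0.95  0.6  21.82] 808
strap pts 10153 [ 425. -244.  272.] [-29.13978222  47.51476222] [ 61.15545876 110.63352481] 295.28154086932943
strap angle 1.1033079409635436 far [[ 68.06  84.48 148.36  89.67   1.05]
 [ 68.7   81.13 146.78  86.66   1.08]
 [ 68.29  78.7  150.81  89.14   1.12]
 [ 65.54  83.65 144.95  86.3    1.04]
 [ 65.78  80.65 145.52  85.32   1.07]
 [ 65.77  77.87 147.46  85.78   1.11]
 [ 62.51  83.26 144.28  85.53   1.04]
 [ 63.05  79.99 143.18  82.95   1.07]
 [ 62.86  77.38 146.17  84.39   1.11]
 [ 59.48  82.87 143.6   84.75   1.04]
 [ 58.85  80.66 149.1   88.49   1.09]
 [ 59.72  77.09 146.13  84.23   1.11]]
barrel near end 358.6 [250.79273596 253.51547624] ((387.7557373046875, -195.46768188476562), (37.343421936035156, 55.95505142211914), 84.4852523803711)
```

Call:
jog_arm --pt "255 -2 -20 0 0" --pt "255 -5 -50 0 0" --pt "255 -8 -80 0 0" --pt "255 -11 -110 0 0" --pt "255 -13 -130 0 -0.3" --pt "255 -14 -137 0 -0.3" --pt "255 -14 -137 0 -0.3" --pt "255 -14 -137 30 -0.3" --pt "255 -14 -137 60 -0.3" --pt "255 -14 -137 90 -0.3" --pt "255 -14 -137 120 -0.3" --pt "255 -14 -137 140 -0.3" --pt "255 -14 -137 150 -0.3" --pt "255 -14 -137 150 -0.3" --pt "255 -14 -137 150 -0.3"

```text
time: 8.73
eef_pos: [0.442, -0.3363, 0.029]
eef_rot: [3.141, -0.0, 3.059]
force: [-0.5, -0.2, -3.6]
grip_width: 0.0369
grasp_force: 51.7
```

```bash
python3 - <<'E'
from h import *
go(441,-337,-7,175.1)
p,d,c=snap('wrist')
c=load('wrist');u,v,P=cloud(c);P*=1e3
k=(u>150)&(u<360)&(v<240)&(np.hypot(P[:,0]-385,P[:,1]+333)<60)&(P[:,2]>85);Q=P[k]
print(np.percentile(Q[:,2],[50,98]),cv2.minAreaRect(Q[:,:2].astype(np.float32)))
E
```

```text
to (441, -337, -7, 175.1) shift [ 1.  -0.8 36. ] turn 0.2 | now [ 442.  -336.3   29. ] yaw 175.3 j [-0.74  0.16  1.78  0.    1.21 -2.23] t 8.73 F [-0.5 -0.2 -3.6] w 0.0369 g 51.7
[101.65658754 104.38410115] ((391.27197265625, -332.1412658691406), (37.597774505615234, 59.61713790893555), 85.05844116210938)
```

Call:
jog_arm --pt "255 1 -0.8 12 0.2" --pt "255 1 -0.8 22 0.2" --pt "255 1 -0.8 29 0.2" --pt "255 1 -0.8 32 0.2" --pt "255 1 -0.8 34 0.2" --pt "255 1 -0.8 34 0.2" --pt "255 1 -0.8 34 0.2"

```text
time: 9.37
eef_pos: [0.4405, -0.3381, -0.0056]
eef_rot: [3.142, -0.0, 3.054]
force: [0.2, -0.5, -2.8]
grip_width: 0.0368
grasp_force: 51.7
```

Call:
jog_arm --pt "255 0 0.8 1 0" --pt "255 0 0.8 2 0" --pt "255 0 0.8 3 0" --pt "255 0 0.8 3 0"

```text
time: 9.7
eef_pos: [0.4409, -0.3373, -0.0077]
eef_rot: [-3.141, 0.001, 3.054]
force: [-2.5, 2.8, 4.0]
grip_width: 0.0369
grasp_force: 52.4
```

Call:
jog_arm --pt "110 0 0 0 0" --pt "80 0 0 0 0" --pt "40 0 0 0 0" --pt "0 0 0 0 0" --pt "0 0 0 0 0" --pt "0 0 0 0 0" --pt "0 0 0 0 0" --pt "0 0 0 -20 0" --pt "0 0 0 -50 0" --pt "0 0 0 -85 0" --pt "0 0 0 -120 0" --pt "0 0 0 -150 0" --pt "0 0 0 -150 0" --pt "0 0 0 -150 0"

```text
time: 10.87
eef_pos: [0.442, -0.3386, 0.1443]
eef_rot: [-3.138, 0.004, 3.054]
force: [0.6, -0.3, -0.6]
grip_width: 0.0852
grasp_force: 0.0
```

```bash
python3 - <<'E'
from h import *
p,d,c=snap('wrist');snap('top');go(480,-220,150,175.1)
for n in('wrist','top'):
    c=load(n);u,v,P=cloud(c);P*=1e3
    Q=P[(np.hypot(P[:,0]-441,P[:,1]+337)<95)&(P[:,2]>58)&(P[:,2]<75)]
    L=(Q[:,:2]-[441,-337])@np.array([[np.cos(-.086),-np.sin(-.086)],[np.sin(-.086),np.cos(-.086)]])
    m=(abs(L[:,1])<22);print(n,len(Q),np.percentile(L[m,0],[0.5,1,99,99.5]),np.percentile(Q[m,2],[50,98]),cv2.minAreaRect(Q[m,:2].astype(np.float32)))
E
```

```text
to (480, -220, 150, 175.1) shift [-29.5 119.8  -9.5] turn -0.1 | now [ 440.1 -336.8  140.5] yaw 175.0 j [-0.75  0.04  1.69 -0.    1.42 -2.23] t 10.97 F [-0.1  0.6  0.1] w 0.0853 g 0.0
wrist 8467 [-80.37366412 -79.71575701  77.34657142  78.46124153] [65.08983745 67.68847364] ((440.7021484375, -337.33258056640625), (33.81852340698242, 160.48846435546875), 84.9953384399414)
top 287 [-80.31881818 -79.87953855  77.17509928  77.70105331] [64.67613225 72.40609823] ((440.4363708496094, -334.9760437011719), (34.70232009887695, 160.02133178710938), 84.49958801269531)
```

Call:
jog_arm --pt "255 0 0 -30 0" --pt "255 -5 10 -55 0" --pt "255 -18 40 -60 0" --pt "255 -32 75 -60 0" --pt "255 -46 110 -60 0" --pt "255 -53 130 -60 0" --pt "255 -53 130 -60 0" --pt "255 -53 130 -30 0" --pt "255 -53 130 5 0" --pt "255 -53 130 35 0" --pt "255 -53 130 51 0" --pt "255 -53 130 51 0" --pt "255 -53 130 51 0" --newtons 40

```text
time: 12.05
eef_pos: [0.5027, -0.2119, 0.0881]
eef_rot: [3.14, -0.005, 3.054]
force: [0.7, -0.3, -0.1]
grip_width: -0.0003
grasp_force: 0.0
```

```bash
python3 - <<'E'
from h import *
go(499.5,-261,89,175.1)
p,d,c=snap('wrist');c=load('wrist');u,v,P=cloud(c);P*=1e3
Q=P[(np.hypot(P[:,0]-499,P[:,1]+265)<40)&(P[:,2]>120)]
print(len(Q),np.round(np.median(Q,0)),Q.min(0),Q.max(0))
Q=P[(np.hypot(P[:,0]-504,P[:,1]+212)<30)&(P[:,2]>110)];print(Q.min(0),Q.max(0))
E
```

```text
to (499.5, -261, 89, 175.1) shift [ -1.1 -49.2  -1. ] turn -0.1 | now [ 502.7 -211.9   88.1] yaw 175.0 j [-0.49  0.07  1.76 -0.    1.32 -1.98] t 12.05 F [ 0.7 -0.3 -0.1] w -0.0003 g 0.0
11517 [ 489. -248.  184.] [ 480.48105472 -278.1729491   120.05589157] [ 513.26371313 -226.0570081   209.80295675]
[ 483.2448624  -241.90211493  126.30267867] [ 514.9036149  -182.17595516  210.70229917]
```

Call:
jog_arm --pt "255 0 -12 0 0" --pt "255 0 -25 0 0" --pt "255 0 -37 0 0" --pt "255 0 -48 0 0" --pt "255 0 -58 0 0" --pt "255 0 -68 0 0" --pt "255 0 -78 0 0" --pt "255 0 -88 0 0" --pt "255 0 -97 2 0" --pt "255 0 -106 5 0" --pt "255 0 -114 8 0" --pt "255 0 -122 11 0" --pt "255 0 -130 15 0" --pt "255 0 -136 18 0" --pt "255 0 -136 18 0"

```text
time: 13.35
eef_pos: [0.4922, -0.3489, 0.0714]
eef_rot: [-3.142, -0.001, 3.053]
force: [0.9, 0.3, -0.0]
grip_width: 0.0001
grasp_force: 0.0
```

```bash
python3 - <<'E'
from h import *
go(499.5,-261,89,175.1)
for n in('top','scene'):
    p,d,c=snap(n);c=load(n);u,v,P=cloud(c);P*=1e3
    L=(P[:,:2]-[441,-337])@np.array([[np.cos(-.086),-np.sin(-.086)],[np.sin(-.086),np.cos(-.086)]])
    m=(abs(L[:,0]-52)<22)&(L[:,1]>-60)&(L[:,1]<100)&(P[:,2]>73)&(P[:,2]<165)
    for a in range(-60,100,10):
        q=m&(L[:,1]>=a)&(L[:,1]<a+10)
        if q.sum()>2: print(n,a,q.sum(),np.percentile(P[q,2],[10,50,90]).round())
c=load('scene');cv2.imwrite('pics/s2.png',cv2.resize(c['p'][150:260,70:230],(800,550)))
E
```

```text
to (499.5, -261, 89, 175.1) shift [  0.4  88.2 -17.6] turn -0.2 | now [ 492.2 -348.9   71.4] yaw 174.9 j [-0.7   0.23  1.61 -0.    1.3  -2.18] t 13.35 F [ 0.9  0.3 -0. ] w 0.0001 g 0.0
top -10 5 [ 91. 119. 126.]
top 0 12 [ 91. 104. 154.]
top 10 9 [ 94. 159. 161.]
top 40 4 [74. 74. 75.]
scene -50 9 [160. 163. 165.]
scene -40 36 [115. 118. 163.]
scene -30 34 [109. 116. 153.]
scene -20 51 [106. 139. 159.]
scene -10 73 [ 97. 123. 153.]
scene 0 84 [ 91. 129. 160.]
scene 10 40 [ 85.  90. 162.]
scene 20 37 [ 77.  82. 163.]
scene 30 26 [74. 76. 78.]
scene 40 9 [73. 74. 75.]
```

View pics/s2.png

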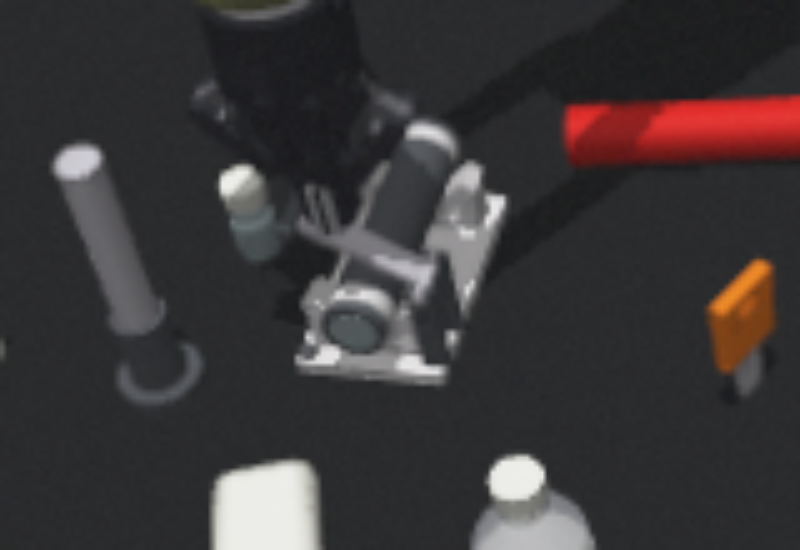

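Call:
jog_arm --pt "255 0 0 -25 0" --pt "255 0 0 -50 0" --pt "255 0 -15 -55 0" --pt "255 0 -31 -55 0" --pt "255 0 -31 -50 0" --pt "255 0 -31 -35 0" --pt "255 0 -31 -20 0" --pt "255 0 -31 -8 0" --pt "255 0 -31 2 0" --pt "255 0 -31 10 0" --pt "255 0 -31 17 0" --pt "255 0 -31 23 0" --pt "255 0 -31 28 0" --pt "255 0 -31 31 0" --pt "255 0 -31 33 0" --pt "255 0 -31 33 0"

```text
time: 14.78
eef_pos: [0.4902, -0.3787, 0.0404]
eef_rot: [-3.142, 0.0, 3.054]
force: [-3.8, 2.4, 5.0]
grip_width: 0.0001
grasp_force: 2.7
```

Call:
jog_arm --pt "255 0 -2 1 0" --pt "255 0 -2 2 0" --pt "255 0 -2 3 0" --pt "255 0 -2 3 0"

```text
time: 15.12
eef_pos: [0.4909, -0.3805, 0.0398]
eef_rot: [-3.142, 0.002, 3.055]
force: [-7.4, 10.3, 20.5]
grip_width: -0.0003
grasp_force: 10.5
```

Call:
jog_arm --pt "255 0 0 -35 0" --pt "255 0 0 -70 0" --pt "200 0 0 -105 0" --pt "100 0 0 -125 0" --pt "0 15 85 -130 7" --pt "0 30 170 -130 14" --pt "0 45 255 -130 21" --pt "0 60 341 -130 28" --pt "0 60 341 -130 35" --pt "0 60 341 -130 42" --pt "0 60 341 -130 49" --pt "0 60 341 -130 56" --pt "0 60 341 -130 63" --pt "0 60 341 -130 68" --pt "0 60 341 -130 68" --pt "0 60 341 -130 68" --pt "0 60 341 -130 68"

```text
time: 16.53
eef_pos: [0.46, -0.0364, 0.1666]
eef_rot: [3.141, 0.0, 1.871]
force: [0.1, 0.4, -0.0]
grip_width: 0.0854
grasp_force: 0.0
```

```bash
python3 - <<'E'
from h import *
p,d,c=snap('wrist');snap('top');snap('scene');go(461.5,-34.8,115,106.9)
s=load('scene')['p'];a=cv2.resize(s[165:235,110:190],(400,350),interpolation=cv2.INTER_CUBIC)
cv2.imwrite('pics/k1.png',np.hstack([cv2.resize(p,(467,350)),a[:,:333]]))
c=load('wrist');u,v,P=cloud(c);P*=1e3
D=P[(np.hypot(P[:,0]-451,P[:,1])<85)&(P[:,2]>41)&(P[:,2]<47)];print('dock',len(D),cv2.minAreaRect(D[:,:2].astype(np.float32)))
H=P[(np.hypot(P[:,0]-461,P[:,1]+35)<35)&(P[:,2]>75)&(P[:,2]<100)];print('head',len(H),cv2.minAreaRect(H[:,:2].astype(np.float32)),H[:,2].max())
H=H[H[:,2]>91];print('headtop',len(H),cv2.minAreaRect(H[:,:2].astype(np.float32)))
H=P[(np.hypot(P[:,0]-441,P[:,1]-34)<35)&(P[:,2]>75)&(P[:,2]<100)];print('round',len(H),cv2.minAreaRect(H[:,:2].astype(np.float32)),H[:,2].max())
for n in('top','scene'):
    c=load(n);u,v,P=cloud(c);P*=1e3
    L=(P[:,:2]-[441,-337])@np.array([[np.cos(-.086),-np.sin(-.086)],[np.sin(-.086),np.cos(-.086)]])
    m=(abs(L[:,0]-52)<22)&(abs(L[:,1])<60)&(P[:,2]>66)&(P[:,2]<165)
    for a in range(-60,60,10):
        q=m&(L[:,1]>=a)&(L[:,1]<a+10)
        if q.sum()>2: print(n,a,q.sum(),np.percentile(P[q,2],[50,90]).round())
E
```

```text
to (461.5, -34.8, 115, 106.9) shift [ 1.2  2.  51.4] turn 0.1 | now [459.9 -36.6 166.4] yaw 107.0 j [-0.19 -0.24  1.9  -0.    1.48 -0.49] t 16.68 F [-0.3 -0.1 -0.9] w 0.0853 g 0.0
dock 6824 ((451.32177734375, -2.2443695068359375), (50.0987434387207, 130.01080322265625), 16.924114227294922)
head 753 ((461.7888488769531, -35.749549865722656), (9.442264556884766, 43.92349624633789), 17.110307693481445) 95.61261437623197
headtop 703 ((461.81451416015625, -35.738975524902344), (9.42564868927002, 43.92572021484375), 17.011001586914062)
round 922 ((440.9384765625, 32.51823806762695), (9.647507667541504, 48.107967376708984), 16.96306610107422) 96.59767609214953
top -50 12 [74. 77.]
top -40 28 [73. 78.]
top -30 23 [72. 76.]
top -20 14 [72. 75.]
top -10 24 [70. 73.]
top 0 33 [71. 74.]
top 10 19 [71. 74.]
top 20 16 [74. 77.]
top 30 28 [72. 77.]
top 40 26 [72. 77.]
scene -50 29 [74. 76.]
scene -40 26 [72. 75.]
scene -30 23 [71. 74.]
scene -20 17 [72. 75.]
scene -10 31 [71. 74.]
scene 0 31 [70. 73.]
scene 10 21 [72. 74.]
scene 20 20 [72. 74.]
scene 30 35 [73. 75.]
scene 40 27 [72. 75.]
```

View pics/k1.png

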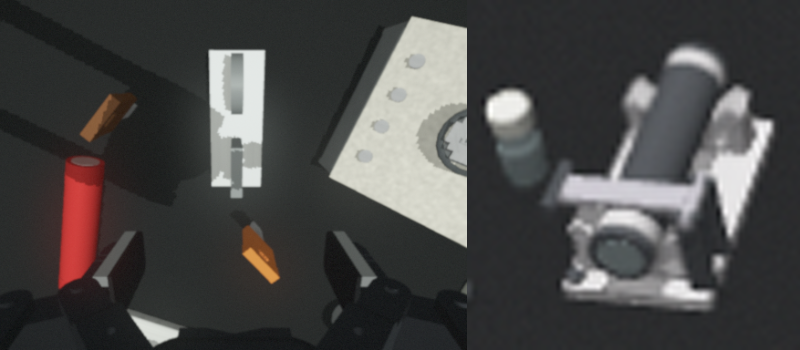

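Strap is down over the barrel. Key candidates in the wrist view: round-headed (237,83), grey square-topped in the block (237,165), brown (108,115) and orange (262,255). The grey one at (237,165) fits: its top edge is flat at 91–96 mm and 43.9 mm wide, and the first scene picture shows the square head at this end. I'm taking it.

Call:
jog_arm --pt "0 0 2 35 0" --pt "0 0 2 70 0" --pt "0 0 2 105 0" --pt "0 0 2 130 0" --pt "0 0 2 145 0" --pt "0 0 2 152 0" --pt "0 0 2 152 0" --pt "255 0 2 152 0" --pt "255 0 2 152 0" --pt "255 0 2 152 0" --pt "255 0 2 152 0" --pt "255 0 2 152 0" --pt "255 0 2 152 0" --pt "255 0 2 152 0" --pt "255 0 2 152 0" --pt "255 0 2 152 0" --newtons 22

```text
time: 18.02
eef_pos: [0.4622, -0.0352, 0.015]
eef_rot: [3.141, 0.0, 1.867]
force: [-1.2, 0.9, 6.8]
grip_width: 0.0095
grasp_force: 24.6
```

```bash
python3 - <<'E'
from h import *
go(461.8,-35.7,14,106.9)
# console geometry from original+new views
from scipy.optimize import differential_evolution as DE
c=load('wrist');t=load('top')
for n in('wrist','top'):
    c=load(n);u,v,P=cloud(c);P*=1e3
    k=(np.hypot(P[:,0]-640,P[:,1]-48)<75)&(P[:,2]>40);Q=P[k]
    w=np.ones(len(Q),bool)
    for _ in range(8):
        A=np.c_[Q[w][:,:2],np.ones(w.sum())];co=np.linalg.lstsq(A,Q[w][:,2],rcond=None)[0];e=Q[:,2]-np.c_[Q[:,:2],np.ones(len(Q))]@co;w=abs(e)<2.5
    nrm=np.r_[-co[:2],1];nrm/=np.linalg.norm(nrm);h=e*nrm[2]
    print(n,w.sum(),'tilt',np.degrees(np.arccos(nrm[2])),'yaw',np.degrees(np.arctan2(co[1],co[0])))
    for lo,hi in((12,18),(18.5,22.5)):
        q=Q[(h>lo)&(h<hi)];
        if len(q)>20:
            (x,y),r=cv2.minEnclosingCircle(q[:,:2].astype(np.float32));print(lo,len(q),'mean',q.mean(0).round(1),'enc',round(x,1),round(y,1),round(r,1))
    r=cv2.minAreaRect(Q[w][:,:2].astype(np.float32));print('rect',r)
E
```

```text
to (461.8, -35.7, 14, 106.9) shift [-0.3 -0.6  1. ] turn 0.1 | now [462.2 -35.2  15. ] yaw 107.0 j [-0.19 -0.07  2.04 -0.    1.17 -0.48] t 18.02 F [-1.2  0.9  6.8] w 0.0095 g 24.6
wrist 15018 tilt 35.06381659110259 yaw -4.453777055717365
12 755 mean [613.9  39.7 103.7] enc 622.2 44.1 25.2
18.5 793 mean [615.2  42.7 109.8] enc 617.5 44.2 17.5
rect ((600.79248046875, 34.435909271240234), (66.8662338256836, 148.4715576171875), 19.07491111755371)
top 634 tilt 35.158197686566794 yaw -3.712853344282554
12 66 mean [632.1  55.8 117. ] enc 629.4 49.9 25.0
18.5 39 mean [632.7  53.1 123.3] enc 632.7 49.2 24.2
rect ((650.8712158203125, 53.82266616821289), (124.64423370361328, 146.3412322998047), 30.868244171142578)
```

Call:
jog_arm --pt "255 0 0 -6 0" --pt "255 0 0 -13 0" --pt "255 0 0 -20 0" --pt "255 0 0 -26 0" --pt "255 0 0 -26 0" --pt "255 -4 0 -26 0" --pt "255 -8 0 -26.5 0" --pt "255 -12 0 -26.5 0" --pt "255 -16 0 -26 0" --pt "255 -20 0 -25.5 0" --pt "255 -24 0 -24.5 0" --pt "255 -28 0 -23 0" --pt "255 -31 0 -21.5 0" --pt "255 -34 0 -20 0" --pt "255 -34 0 -20 0"

```text
time: 19.27
eef_pos: [0.4721, -0.0681, 0.0344]
eef_rot: [3.141, -0.0, 1.867]
force: [-0.0, 2.6, 3.2]
grip_width: 0.0099
grasp_force: 25.1
```

```bash
python3 - <<'E'
from h import *
s=get_state();go(461.8,-35.7,50,106.9)
p,d,_=snap('scene');c=load('scene')
for n in('scene','top'):
    c=load(n) if n=='scene' else None
    if c is None: continue
    u,v,P=cloud(c);P*=1e3
    a=np.radians(106.9);L=(P[:,:2]-[461.8,-35.7])@np.array([[np.cos(a),-np.sin(a)],[np.sin(a),np.cos(a)]])
    m=(abs(L[:,1])<14)&(L[:,0]>-70)&(L[:,0]<28)&(P[:,2]>47)
    for z in range(45,150,6):
        q=m&(P[:,2]>=z)&(P[:,2]<z+6)
        if q.sum(): print(n,z,q.sum(),L[q,0].min().round(),L[q,0].max().round())
E
```

```text
to (461.8, -35.7, 50, 106.9) shift [ 34.   -0.4 -15.6] turn 0.1 | now [472.1 -68.1  34.4] yaw 107.0 j [-0.25 -0.06  1.99  0.    1.21 -0.55] t 19.27 F [-0.   2.6  3.2] w 0.0099 g 25.1
scene 45 12 -30.0 23.0
scene 51 9 -20.0 1.0
scene 57 11 -38.0 -3.0
scene 63 10 -30.0 -9.0
scene 69 8 -47.0 -14.0
scene 75 15 -49.0 -5.0
scene 81 14 -52.0 -2.0
scene 87 15 -57.0 -7.0
scene 93 12 -60.0 -11.0
scene 99 17 -64.0 -47.0
scene 105 9 -57.0 -46.0
scene 111 3 -50.0 -49.0
scene 135 7 -53.0 -43.0
scene 147 2 -53.0 -53.0
```

Call:
jog_arm --pt "255 -4 0 -6 0" --pt "255 -8 0 -13 0" --pt "255 -12 0 -20 0" --pt "255 -14 0 -40 0" --pt "255 -14 0 -70 0" --pt "255 -14 0 -100 0" --pt "255 -14 0 -116 7" --pt "255 -14 0 -116 14" --pt "255 -14 0 -116 21" --pt "255 -14 0 -116 28" --pt "255 -14 0 -116 35" --pt "255 -14 0 -116 42" --pt "255 -14 0 -116 49" --pt "255 -14 0 -116 56" --pt "255 -14 0 -116 63" --pt "255 -14 0 -116 70" --pt "255 -14 0 -116 77" --pt "255 -14 0 -116 84" --pt "255 -14 0 -116 91" --pt "255 -14 0 -116 98"

```text
time: 20.98
eef_pos: [0.476, -0.0818, 0.1513]
eef_rot: [3.141, -0.001, 0.151]
force: [1.0, -0.3, -0.9]
grip_width: 0.0095
grasp_force: 24.4
```

```bash
python3 - <<'E'
from h import *
go(500,45,150,-4.5)
E
```

```text
to (500, 45, 150, -4.5) shift [  42.7 -121.8    1.2] turn 13.1 | now [476.  -81.8 151.3] yaw 8.6 j [-0.28 -0.17  1.86 -0.    1.44  1.14] t 20.98 F [ 1.  -0.3 -0.9] w 0.0095 g 24.4
```

Call:
jog_arm --pt "255 10 -30 0 6.5" --pt "255 20 -60 0 13" --pt "255 32 -90 0 13" --pt "255 43 -122 0 13" --pt "255 43 -122 0 13" --pt "255 43 -122 0 13"

```text
time: 21.48
eef_pos: [0.4996, 0.0472, 0.1511]
eef_rot: [3.141, -0.001, -0.067]
force: [0.0, -0.7, 0.3]
grip_width: 0.0098
grasp_force: 24.4
```

```bash
cat > sw.py <<'E'
from h import *
def switch():
    c=load('wrist');u,v,P=cloud(c);P*=1e3
    k=(abs(P[:,0]-640)<85)&(abs(P[:,1]-48)<85)&(P[:,2]>40)&(P[:,2]<175);Q=P[k];uv=np.c_[u,v][k]
    w=np.ones(len(Q),bool);w[:]=abs(Q[:,2]-(100+.7*(Q[:,0]-639)))<12
    for _ in range(10):
        A=np.c_[Q[w][:,:2],np.ones(w.sum())];co=np.linalg.lstsq(A,Q[w][:,2],rcond=None)[0];e=Q[:,2]-np.c_[Q[:,:2],np.ones(len(Q))]@co;w=abs(e)<2.5
    n=np.r_[-co[:2],1];n/=np.linalg.norm(n);h=e*n[2]
    return c,Q,uv,w,n,h,co
E
python3 - <<'E'
from sw import *
snap('wrist');s=get_state();go(500,45,150,-4.5)
c,Q,uv,w,n,h,co=switch()
up=np.array([co[0],co[1],co[0]**2+co[1]**2]);up/=np.linalg.norm(up);yy=np.cross(n,up)
print('tilt',np.degrees(np.arccos(n[2])),'yaw',np.degrees(np.arctan2(co[1],co[0])),w.sum())
for lo,hi in((2,6),(13,18),(18.5,22)):
    q=Q[(h>lo)&(h<hi)]
    if len(q)>20:
        a=np.c_[q@up,q@yy].astype(np.float32);(x,y),r=cv2.minEnclosingCircle(a);hm=np.median(q@n);print(lo,len(q),'centre',(x*up+y*yy+hm*n).round(1),r,'mean',q.mean(0).round(1))
# slot: pixels deeper than rotor near centre
r=Q[(h>18.5)&(h<22)]
p=Q[w];print('panel rect',cv2.minAreaRect(np.c_[p@up,p@yy].astype(np.float32)), 'up',up.round(3),'y',yy.round(3),'n',n.round(3), 'panel off',np.median(p@n))
R_=cv2.minAreaRect(np.c_[p@up,p@yy].astype(np.float32))[0];print('panel centre+20n',(R_[0]*up+R_[1]*yy+(np.median(p@n)+20)*n).round(1))
# held key cloud
u,v,P=cloud(c);P*=1e3
T=R.from_euler('xyz',s['eef_rot']).as_matrix();L=(P-s['eef_pos']*1e3)@T
m=(abs(L[:,1])<9)&(abs(L[:,0])<90)&(L[:,2]>-110)&(L[:,2]<30)
for z in range(-90,30,6):
    q=m&(L[:,2]>=z)&(L[:,2]<z+6)
    if q.sum(): print(z,q.sum(),L[q,0].min().round(1),L[q,0].max().round(1),L[q,1].mean().round(1))
cv2.imwrite('pics/sw.png',c['p'])
E
```

```text
to (500, 45, 150, -4.5) shift [0.6 1.1 0.9] turn 0.6 | now [499.4  46.1 150.9] yaw -3.9 j [-0.01 -0.11  1.82 -0.    1.44  1.63] t 21.53 F [-0.6 -0.2 -0.3] w 0.0095 g 24.4
tilt 34.80268503881881 yaw -4.561619428317627 20212
2 735 centre [603.6  50.4  80.4] 71.1017837524414 mean [579.3  52.   63.5]
13 969 centre [623.1  47.9 109.8] 26.407949447631836 mean [614.7  48.4 103.9]
18.5 1408 centre [619.4  48.6 112.3] 19.421175003051758 mean [616.6  48.5 110.3]
panel rect ((523.82763671875, 97.34596252441406), (81.16824340820312, 156.99803161621094), 0.20749090611934662) up [ 0.819 -0.065  0.571] y [0.08  0.997 0.   ] n [-0.569  0.045  0.821] panel off -278.0469545160808
panel centre+20n [583.3  51.1  87.1]
-90 1248 -10.7 13.5 -0.6
-84 1458 -11.6 17.4 -0.7
-78 1115 -19.0 20.8 -0.9
-72 978 -27.9 24.6 -0.7
-66 584 -28.6 28.4 -0.5
-60 515 10.2 32.0 -0.4
-54 440 10.4 34.8 -0.3
-48 112 10.2 34.5 1.3
-42 36 10.6 11.4 3.1
-36 18 29.2 30.2 -1.6
-30 139 29.0 34.3 -1.2
-24 127 32.1 37.6 -1.3
-18 81 36.0 39.3 -1.4
-12 47 38.4 41.0 -1.3
```

```bash
python3 - <<'E'
from sw import *
snap('top');snap('scene')
for nm in('wrist','top','scene'):
    c=load(nm);u,v,P=cloud(c);P*=1e3
    n=np.array([-.572,.045,.819]);n/=np.linalg.norm(n);up=np.array([.8166,-.0645,.573]);up/=np.linalg.norm(up);yy=np.cross(n,up)
    k=(abs(P[:,0]-630)<60)&(abs(P[:,1]-48)<60)&(P[:,2]>50)&(P[:,2]<170);Q=P[k]
    h=Q@n; hp=np.median(h[(np.hypot(Q[:,0]-630,Q[:,1]-48)>35)&(abs(h+278)<8)]);h=h-hp
    M=np.array([626.5,49,117]);a=(Q-M)@up;b=(Q-M)@yy
    print(nm,len(Q),'panel',hp)
    g=2.5 if nm=='wrist' else 5
    for i in np.arange(40,-41,-g):
        row=''
        for j in np.arange(40,-41,-g):
            q=(abs(a-i)<g/2)&(abs(b-j)<g/2); row+=('%4d'%round(np.median(h[q])) if q.any() else '   .')
        print('%5.1f'%i,row)
E
```

```text
wrist 16579 panel -279.9686280849583
 40.0    .   .   .   .   .   .   .   .   .   .   .   .   .   .   .   .   .   .   .   .   .   .   .   .   .   .   .   .   .   .   .   .   .
 37.5    .   .   .   .   .   .   .   .   .   .   .   .   .   .   .   .   .   .   .   .   .   .   .   .   .   .   .   .   .   .   .   .   .
 35.0    .   .   .   .   .   .   .   .   .   .   .   .   .   .   .   .   .   .   .   .   .   .   .   .   .   .   .   .   .   .   .   .   .
 32.5    .   .   .   .   .   .   .   .   .   .   .   .   .   .   .   .   .   .   .   .   .   .   .   .   .   .   .   .   .   .   .   .   .
 30.0    .   .   .   .   .   .   .   .   .   .   .   .   .   .   .   .   .   .   .   .   .   .   .   .   .   .   .   .   .   .   .   .   .
 27.5    .   .   .   .   .   .   .   .   .   .   .   .   .   .   .   .   .   .   .   .   .   .   .   .   .   .   .   .   .   .   .   .   .
 25.0    .   .   .   .   .   .   .   .   .   .   .   .   .   .   .   .   .   .   .   .   .   .   .   .   .   .   .   .   .   .   .   .   .
 22.5    .   .   .   .   .   .   .   .   .   .   .   .   .   .   .   .   .   .   .   .   .
[... 5441 characters left out ...]
0  20   .   .   6   0  -1
  0.0    .  -1   .   4  16   .  21  20  19   .  20  20  20  14  11   1   0
 -5.0    0   0  -1  15  14  20  19  21   .  20  20  20  20  16  16   0   0
-10.0    0   .   .   .  17  12  20  20  19  18  21  20  20  12   .   1   0
-15.0    0   0  -1  -1   .   .   .  20  21  20  20  19   .  16   .   .   1
-20.0    .   .   0   .   .  15   .   .  20   .   .   .   .   .   .   0  -1
-25.0    0   0   .  -2   .   .   .   .   .   .   .   .   .   .   .   .   .
-30.0    1   1   0   .   .   .   .   .   .   .   .   .   .   .   .   0   0
-35.0    .   0  -1   .   .   .   .   .   .   .   .   .   .   .   .   .   1
-40.0    .   0   0   .   .   .   .   .   .   .   .   .   .   .   .   0   0
```

Call:
jog_arm --pt "255 25 -3 0 0.6" --pt "255 50 -6 0 0.6" --pt "255 72 -8 0 0.6" --pt "255 86 -9.6 5 0.6" --pt "255 86 -9.6 15 0.6" --pt "255 86 -9.6 25 0.6" --pt "255 86 -9.6 28 0.6" --pt "255 86 -9.6 28 0.6" --pt "255 86 -9.6 28 0.6"

```text
time: 22.38
eef_pos: [0.5846, 0.0495, 0.1219]
eef_rot: [3.141, 0.001, -0.081]
force: [-0.6, -0.3, 0.4]
grip_width: 0.01
grasp_force: 24.4
```

```bash
python3 - <<'E'
from h import *
go(586.3,49.8,116.2,-4.5)
p,_,_=snap('scene');w,_,_=snap('wrist');c=load('scene')
uv=proj(c,np.array([[.6258,.0478,.117]]))[0];print(uv)
x,y=uv.astype(int);a=cv2.resize(p[y-40:y+30,x-40:x+40],(440,385),interpolation=cv2.INTER_CUBIC)
cv2.imwrite('pics/f.png',np.hstack([a,cv2.resize(w[100:384,120:392],(360,385))]))
s=get_state();c=load('wrist');u,v,P=cloud(c);P*=1e3
T=R.from_euler('xyz',s['eef_rot']).as_matrix();L=(P-s['eef_pos']*1e3)@T
m=(abs(L[:,1])<9)&(abs(L[:,0])<60)&(L[:,2]>-90)&(L[:,2]<0)
for z in range(-90,0,6):
    q=m&(L[:,2]>=z)&(L[:,2]<z+6)&(L[:,0]>12)
    if q.sum(): print(z,q.sum(),L[q,0].max().round(1),np.percentile(L[q,1],[5,50,95]).round(1))
E
```

```text
to (586.3, 49.8, 116.2, -4.5) shift [ 1.7 -0.5  5.7] turn -0.1 | now [584.6  49.5 121.9] yaw -4.6 j [-0.    0.14  1.61 -0.    1.39  1.65] t 22.38 F [-0.6 -0.3  0.4] w 0.01 g 24.4
[279.98343629 232.34596186]
-90 41 13.1 [-8.2  7.   8.9]
-84 544 17.0 [-4.8 -0.2  4.6]
-78 525 19.8 [-4.4  0.1  4.2]
-72 478 23.7 [-4.5  0.1  4.3]
-66 430 27.4 [-4.6 -0.3  4.5]
-60 392 31.1 [-4.5  0.1  4.3]
-54 348 34.5 [-4.6  0.1  4.4]
-48 47 34.3 [-4.3  0.1  4.4]
-36 7 29.4 [-2.3 -0.3  2.7]
-30 132 33.0 [-2.6  0.1  2.5]
-24 127 36.4 [-2.7 -0.3  2.5]
-18 90 38.6 [-2.8  0.2  2.6]
-12 74 58.3 [-5.1 -0.1  3.3]
-6 675 59.9 [-8.1 -0.3  7.9]
```

View pics/f.png

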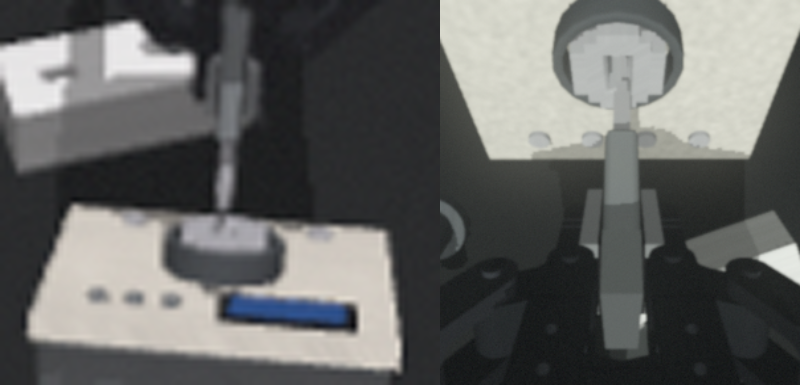

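```bash
python3 - <<'E'
from sw import *
c=load('wrist');u,v,P=cloud(c);P*=1e3
n=np.array([-.572,.045,.819]);n/=np.linalg.norm(n);up=np.array([.8166,-.0645,.573]);up/=np.linalg.norm(up);yy=np.cross(n,up)
k=(abs(P[:,0]-630)<70)&(abs(P[:,1]-48)<60)&(P[:,2]>50)&(P[:,2]<170);Q=P[k]
h=Q@n; far=(np.hypot(Q[:,0]-630,Q[:,1]-48)>40)&(abs(h+280)<6);hp=np.median(h[far]);h=h-hp
A=np.c_[Q[far][:,:2],np.ones(far.sum())];co=np.linalg.lstsq(A,Q[far][:,2],rcond=None)[0];print('yaw',np.degrees(np.arctan2(co[1],co[0])),'slope',np.degrees(np.arctan(np.hypot(*co[:2]))))
M=np.array([625.8,47.8,117]);a=(Q-M)@up;b=(Q-M)@yy
print('panel',hp,'M h',M@n-hp)
q=(h>13.5)&(h<17.5);cc=np.c_[a,b][q];cc=cc[np.hypot(*cc.T)<32]
print('bezel a',np.percentile(cc[:,0],[.3,99.7]).round(1),'b',np.percentile(cc[:,1],[.3,99.7]).round(1),cv2.minEnclosingCircle(cc.astype(np.float32)))
g=2
print('      '+''.join('%4d'%j for j in range(14,-15,-2)))
for i in np.arange(26,-31,-g):
    print('%5.1f'%i,''.join(('%4d'%round(np.median(h[q])) if (q:=(abs(a-i)<g/2)&(abs(b-j)<g/2)).any() else '   .') for j in range(14,-15,-2)))
# grey edges of the slot in picture
uv=proj(c,(M[None]+np.array([[0,0,0]]))/1e3)[0];print('M px',uv)
x,y=uv.round().astype(int);gI=cv2.cvtColor(c['p'],cv2.COLOR_BGR2GRAY)
for r in range(y-14,y+16,2): print(r,gI[r,x-12:x+13].tolist())
E
```

```text
yaw -3.492415523265423 slope 35.68685577962272
panel -279.76330632587616 M h 19.77580648412959
bezel a [-26.2  27.8] b [-26.9  27.2] ((0.19162464141845703, 0.33154818415641785), 28.315603256225586)
        14  12  10   8   6   4   2   0  -2  -4  -6  -8 -10 -12 -14
 26.0    0   5   8   9   9  13  15  15  15  11   8   8   8   1   0
 24.0    7  10  15  16  15  16  16  16  15  16  16  15  15   9   7
 22.0   15  16  15  16  16  16  17  16  17  16  17  16  16  15  13
 20.0   16  15  15  17  17  18  18  17  18  18  17  19  15  16  16
 18.0   15  18  17  19  20  20  20  20  19  20  20  20  15  18  15
 16.0   13  17  16  19  19  20  20  20  20  20  20  17  16  17   .
 14.0    .  20  19  20  20  20  19  20  20  20  20  20  19  20   .
 12.0   14  20  20  20  19  20  20  49  49  30  20  20  20  20  15
 10.0   20  20  20  19  20  20  45  45  45  45  20  20  20  20  20
  8.0   20  20  20  20  20  18   .  33  34  31  20  20  19  20  19
  6.0   20  20  20  79  20  18   .   .   .  18  20  21  79  20  20
  4.0   19  20  20  76  77  18   .   .   .  18  20  76  48  76  20
  2.0   80  80  20  74  74  18 
[... 2390 characters left out ...]
 157, 151, 151, 146, 139, 137, 143, 155, 172, 182]
161 [187, 188, 183, 176, 168, 166, 170, 173, 173, 172, 172, 170, 170, 170, 171, 169, 170, 170, 166, 151, 141, 141, 158, 176, 184]
163 [188, 188, 185, 178, 171, 167, 171, 172, 172, 173, 174, 171, 168, 168, 169, 169, 169, 169, 166, 153, 142, 141, 159, 176, 184]
165 [186, 186, 185, 181, 177, 175, 177, 181, 182, 185, 184, 178, 170, 168, 169, 170, 170, 168, 166, 153, 145, 145, 160, 178, 186]
167 [186, 187, 187, 187, 187, 189, 190, 193, 191, 183, 176, 171, 169, 168, 168, 168, 168, 169, 167, 163, 158, 154, 164, 179, 186]
169 [185, 185, 186, 187, 187, 188, 187, 186, 183, 175, 168, 169, 166, 167, 167, 168, 167, 166, 168, 167, 164, 158, 167, 180, 183]
```

Call:
jog_arm --pt "255 4 -1.5 4 0" --pt "255 4 -1.5 8 0" --pt "255 4 -1.5 8 0" --pt "255 6 -1.5 10.7 0" --pt "255 8 -1.5 13.5 0" --pt "255 9.7 -1.5 16 0" --pt "255 11 -1.5 17.8 0" --pt "255 11 -1.5 17.8 0"

```text
time: 23.15
eef_pos: [0.5966, 0.0503, 0.1038]
eef_rot: [3.141, 0.001, -0.08]
force: [0.8, 0.2, -0.9]
grip_width: 0.0096
grasp_force: 24.4
```

```bash
python3 - <<'E'
from h import *
go(609,49.1,76.8,-4.5)
E
```

```text
to (609, 49.1, 76.8, -4.5) shift [12.5  0.2 27. ] turn -0.1 | now [596.6  50.3 103.8] yaw -4.6 j [-0.    0.19  1.6  -0.    1.36  1.65] t 23.15 F [ 0.8  0.2 -0.9] w 0.0096 g 24.4
```

Call:
jog_arm --pt "255 1.2 0.2 2.4 0" --pt "255 2.5 0.2 5 0" --pt "255 3.8 0.2 7.6 0" --pt "255 5 0.2 10.2 0" --pt "255 6.2 0.2 13 0" --pt "255 6.2 0.2 13 0"

```text
time: 23.65
eef_pos: [0.6031, 0.0496, 0.091]
eef_rot: [3.142, -0.0, -0.08]
force: [0.5, -0.4, -0.0]
grip_width: 0.0096
grasp_force: 24.5
```

Call:
jog_arm --pt "255 1.2 0.2 2.4 0" --pt "255 2.3 0.2 4.8 0" --pt "255 3.5 0.2 7.2 0" --pt "255 4.4 0.2 9.2 0" --pt "255 5.2 0.2 11 0" --pt "255 5.2 0.2 11 0"

```text
time: 24.15
eef_pos: [0.6087, 0.049, 0.0816]
eef_rot: [-3.142, -0.001, -0.08]
force: [-1.4, 0.3, 6.4]
grip_width: 0.0095
grasp_force: 25.7
```

```bash
cat > key.py <<'E'
from h import *
def heads(ns=('wrist','scene','top')):
    n=np.array([-.572,.045,.819]);n/=np.linalg.norm(n);up=np.array([.8166,-.0645,.573]);up/=np.linalg.norm(up);yy=np.cross(n,up);M=np.array([625.9,48,117.1])
    for nm in ns:
        snap(nm);c=load(nm);u,v,P=cloud(c);P*=1e3;d=P-M;a,b,h=d@up,d@yy,d@n
        q=(np.hypot(a,b)<27)&(h>4)&(h<62)
        print(nm,q.sum())
        for z in range(4,62,6):
            s=q&(h>=z)&(h<z+6)
            if s.sum()>2:
                r=cv2.minAreaRect(np.c_[a,b][s].astype(np.float32));print('  h',z,s.sum(),'a',a[s].min().round(),a[s].max().round(),'b',b[s].min().round(),b[s].max().round(),'rect',np.round(r[1]),round(r[2]),'hmax',h[s].max().round(1))
E
python3 - <<'E'
from key import *
go(609,49.1,76.8,-4.5);heads()
E
```

```text
to (609, 49.1, 76.8, -4.5) shift [ 0.2 -0.1  4.8] turn -0.1 | now [608.7  49.   81.6] yaw -4.6 j [-0.    0.24  1.58 -0.    1.32  1.65] t 24.15 F [-1.4  0.3  6.4] w 0.0095 g 25.7
wrist 8695
  h 4 429 a -4.0 23.0 b -12.0 11.0 rect [27. 23.] 1 hmax 10.0
  h 10 730 a -6.0 24.0 b -18.0 18.0 rect [30. 36.] 0 hmax 16.0
  h 16 877 a -2.0 23.0 b -18.0 18.0 rect [25. 37.] 1 hmax 22.0
  h 22 1016 a 2.0 24.0 b -19.0 18.0 rect [37. 22.] 90 hmax 28.0
  h 28 967 a 6.0 24.0 b -19.0 18.0 rect [37. 18.] 89 hmax 34.0
  h 34 1375 a 5.0 25.0 b -22.0 22.0 rect [44. 20.] 86 hmax 40.0
  h 40 1418 a -3.0 26.0 b -22.0 22.0 rect [34. 33.] 47 hmax 46.0
  h 46 1692 a -21.0 26.0 b -10.0 8.0 rect [17. 47.] 88 hmax 52.0
  h 52 165 a 2.0 26.0 b -8.0 8.0 rect [24. 16.] 1 hmax 57.9
  h 58 26 a 10.0 26.0 b -8.0 7.0 rect [15. 16.] 89 hmax 61.3
scene 224
  h 4 18 a -5.0 23.0 b -13.0 9.0 rect [21. 27.] 75 hmax 9.9
  h 10 31 a -5.0 26.0 b -19.0 16.0 rect [35. 29.] 83 hmax 15.7
  h 16 29 a -2.0 25.0 b -19.0 16.0 rect [35. 26.] 89 hmax 21.7
  h 22 31 a 3.0 25.0 b -19.0 16.0 rect [35. 21.] 87 hmax 27.7
  h 28 25 a 8.0 26.0 b -19.0 15.0 rect [35. 17.] 87 hmax 33.9
  h 34 32 a 6.0 25.0 b -19.0 22.0 rect [39. 19.] 76 hmax 39.9
  h 40 26 a -5.0 25.0 b -15.0 19.0 rect [30. 30.] 34 hmax 45.8
  h 46 22 a -24.0 25.0 b -7.0 9.0 rect [50. 14.] 13 hmax 50.3
  h 52 10 a 4.0 19.0 b -23.0 23.0 rect [46. 11.] 82 hmax 56.7
top 24
  h 22 3 a -19.0 -10.0 b -16.0 12.0 rect [ 5. 30.] 15 hmax 26.4
  h 46 9 a -20.0 -0.0 b -15.0 3.0 rect [ 9. 26.] 58 hmax 51.3
  h 52 6 a -15.0 10.0 b -24.0 3.0 rect [ 5. 36.] 37 hmax 57.2
```

```bash
python3 - <<'E'
from h import *
n=np.array([-.572,.045,.819]);n/=np.linalg.norm(n);up=np.array([.8166,-.0645,.573]);up/=np.linalg.norm(up);yy=np.cross(n,up);M=np.array([625.9,48,117.1])
for nm in('wrist','scene'):
    c=load(nm);u,v,P=cloud(c);P*=1e3;d=P-M;a,b,h=d@up,d@yy,d@n
    for i in range(-24,30,3):
        s=(abs(a-i)<1.5)&(abs(b)<4.5)&(h>0)&(h<70)
        if s.sum()>1: print(nm,i,s.sum(),np.percentile(h[s],[5,50,95]).round(1),b[s].mean().round(1))
E
```

```text
wrist -21 14 [50.5 50.8 50.9] 0.7
wrist -18 41 [50.6 50.8 51.1] -0.2
wrist -15 43 [50.5 50.8 50.9] 0.2
wrist -12 56 [50.4 50.6 50.9] 0.2
wrist -9 58 [50.1 50.5 50.8] -0.2
wrist -6 49 [50.1 50.3 50.6] -0.3
wrist -3 60 [50.  50.3 50.6] -0.1
wrist 0 59 [49.9 50.2 50.5] -0.1
wrist 3 70 [49.7 50.  50.3] 0.2
wrist 6 64 [49.7 49.9 50.2] -0.2
wrist 9 81 [49.5 49.9 50.1] -0.1
wrist 12 76 [49.4 49.8 50. ] -0.0
wrist 15 80 [49.3 49.7 49.9] 0.3
wrist 18 90 [49.2 49.6 49.9] -0.1
wrist 21 1509 [ 2.2 18.7 49.3] 0.1
wrist 24 1768 [15.9 38.3 48.7] -0.1
scene -12 2 [49.2 49.6 49.9] -1.7
scene -3 2 [ 8.1 27.6 47.1] 1.5
scene 0 3 [43.3 49.5 49.7] 0.5
scene 3 3 [ 9.8 12.6 14.6] 4.0
scene 9 5 [22.2 26.9 49.2] 1.1
scene 15 2 [31.2 37.  42.8] 3.7
scene 18 4 [ 3.8 27.1 48.9] -2.2
scene 21 33 [ 1.8 22.1 43.3] -0.1
scene 24 21 [ 9.9 27.7 47.5] -1.0
scene 27 4 [ 5.4 24.4 45.7] -1.8
```

Call:
jog_arm --pt "255 0.6 0 0.8 0" --pt "255 1.2 0 1.6 0" --pt "255 1.7 0 2.5 0" --pt "255 1.7 0 2.5 0"

```text
time: 24.63
eef_pos: [0.6089, 0.049, 0.0803]
eef_rot: [3.141, 0.002, -0.08]
force: [-14.4, -1.0, 20.5]
grip_width: 0.0096
grasp_force: 27.9
```

Call:
jog_arm --pt "255 -1.5 0 -2 0" --pt "255 -1.5 0 -2 0" --pt "120 -1.5 0 -2 0" --pt "100 -1.5 0 -2 0" --pt "100 -1.5 0 -2 0" --pt "100 -1.5 0 -2 0" --pt "100 -1.5 0 -20 0" --pt "100 -1.5 0 -45 0" --pt "100 -1.5 0 -70 0" --pt "255 -30 30 -80 0" --pt "255 -40 50 -80 0" --pt "255 -40 50 -80 0" --pt "255 -40 50 -80 0" --pt "255 -40 50 -80 0" --pt "255 -40 50 -80 0"

```text
time: 25.88
eef_pos: [0.566, 0.0028, 0.1577]
eef_rot: [-3.141, 0.0, -0.08]
force: [0.2, 0.1, 0.7]
grip_width: -0.0
grasp_force: 0.0
```

```bash
python3 - <<'E'
from key import *
heads(('wrist','top'));go(572,30,102,-4.5)
s=get_state();c=load('wrist');u,v,P=cloud(c);P*=1e3
T=R.from_euler('xyz',s['eef_rot']).as_matrix();L=(P-s['eef_pos']*1e3)@T
m=(abs(L[:,1])<40)&(abs(L[:,0])<16)
for z in range(-90,-30,6):
    q=m&(L[:,2]>=z)&(L[:,2]<z+6)
    if q.sum(): print(z,q.sum(),'x',L[q,0].min().round(1),L[q,0].max().round(1),'y',np.percentile(L[q,1],[1,99]).round(1))
E
```

```text
wrist 3272
  h 4 243 a -21.0 22.0 b -6.0 4.0 rect [43.  9.] 13 hmax 10.0
  h 10 257 a -22.0 22.0 b -6.0 4.0 rect [43.  9.] 13 hmax 16.0
  h 16 276 a -21.0 22.0 b -5.0 4.0 rect [43.  9.] 13 hmax 22.0
  h 22 286 a -22.0 21.0 b -6.0 4.0 rect [44.  9.] 12 hmax 28.0
  h 28 318 a -22.0 22.0 b -6.0 5.0 rect [44. 10.] 13 hmax 33.9
  h 34 376 a -24.0 22.0 b -6.0 5.0 rect [46. 10.] 13 hmax 40.0
  h 40 336 a -24.0 22.0 b -6.0 5.0 rect [46. 10.] 12 hmax 46.0
  h 46 1180 a -24.0 22.0 b -6.0 5.0 rect [11. 46.] 90 hmax 51.1
top 2
to (572, 30, 102, -4.5) shift [  3.9 -27.5  55.6] turn -0.1 | now [566.    2.9 157.6] yaw -4.6 j [-0.09  0.06  1.63  0.    1.45  1.56] t 25.98 F [ 0.2 -0.4 -0.1] w 0.0001 g 0.0
-90 3307 x -11.7 14.3 y [-35.5  35.3]
-84 1966 x -11.7 14.4 y [-30.5  30.1]
-78 781 x -10.6 13.7 y [-18.5  18.7]
-72 504 x -11.0 11.8 y [-12.1  11.7]
-66 554 x 6.0 11.8 y [-13.5  13.3]
-60 492 x 5.9 11.8 y [-13.4  13.2]
-54 452 x 6.0 11.8 y [-13.4  13.2]
-48 366 x 6.1 11.7 y [-13.2  13. ]
-42 102 x 6.6 11.5 y [-10.5   9.4]
```

Call:
jog_arm --pt "255 2.7 -21 20 0" --pt "255 2.7 -21 45 0" --pt "255 2.7 -21 55 0" --pt "255 2.7 -21 55 0" --pt "255 2.2 -27 55 0" --pt "255 1.9 -32 55 0" --pt "255 1.6 -35 55 0" --pt "255 1.3 -38 55 0" --pt "255 1.9 -41 54 0" --pt "255 2.5 -44 53 0" --pt "255 2.5 -44 53 0"

```text
time: 26.9
eef_pos: [0.5722, 0.0462, 0.1056]
eef_rot: [3.141, -0.0, -0.08]
force: [-0.5, -0.4, -0.1]
grip_width: -0.0001
grasp_force: 0.5
```

```bash
cat > ang.py <<'E'
from h import *
n=np.array([-.572,.045,.819]);n/=np.linalg.norm(n);up=np.array([.8166,-.0645,.573]);up/=np.linalg.norm(up);yy=np.cross(n,up);M=np.array([625.9,48,117.1])
def ang(nm='scene',lo=46,hi=53):
    snap(nm);c=load(nm);u,v,P=cloud(c);P*=1e3;d=P-M;a,b,h=d@up,d@yy,d@n
    q=(np.hypot(a,b)<27)&(h>lo)&(h<hi);X=np.c_[a,b][q]
    if len(X)<4: print(nm,'few');return
    print(nm,len(X),'mean',X.mean(0).round(1),'rect',cv2.minAreaRect(X.astype(np.float32)),'hmed',np.median(h[q]).round(1),'min',X.min(0).round(),'max',X.max(0).round())
E
python3 - <<'E'
from ang import *
go(580.7,55.1,104,-4.5);ang('wrist');ang('scene');ang('scene',5,45)
E
```

```text
to (580.7, 55.1, 104, -4.5) shift [ 7.8 -9.5  1.6] turn -0.1 | now [572.2  46.2 105.6] yaw -4.6 j [-0.01  0.12  1.67 -0.    1.35  1.64] t 26.9 F [-0.5 -0.4 -0.1] w -0.0001 g 0.5
wrist 2083 mean [1.6 3.2] rect ((-0.7232933044433594, -4.183865547180176), (28.72019386291504, 45.45132064819336), 87.83476257324219) hmed 49.9 min [-23. -18.] max [22. 11.]
scene 40 mean [-4.2 -1.5] rect ((0.47692108154296875, -4.352255821228027), (43.00651550292969, 25.71102523803711), 0.05552515387535095) hmed 49.0 min [-21. -17.] max [22.  8.]
scene 73 mean [18.3  0.6] rect ((2.824878692626953, 1.0413007736206055), (11.901103973388672, 46.11708068847656), 88.00714874267578) hmed 24.4 min [-20.  -5.] max [26.  7.]
```

```bash
python3 - <<'E'
from ang import *
c=load('wrist');u,v,P=cloud(c);P*=1e3;d=P-M;a,b,h=d@up,d@yy,d@n
for i in range(-24,26,4):
    s=(abs(a-i)<2)&(abs(b)<30)&(h>46)&(h<53)
    if s.sum()>1: print(i,s.sum(),'b',np.percentile(b[s],[2,50,98]).round(1),'h',np.median(h[s]).round(1))
s_=get_state();T=R.from_euler('xyz',s_['eef_rot']).as_matrix();L=(P-s_['eef_pos']*1e3)@T
for z in range(-66,-28,3):
    q=(abs(L[:,1])<40)&(abs(L[:,0])<25)&(L[:,2]>=z)&(L[:,2]<z+3)
    if q.sum(): print(z,q.sum(),'x',L[q,0].min().round(1),L[q,0].max().round(1),'y',np.percentile(L[q,1],[1,99]).round(1))
E
```

```text
-24 20 b [ 2.1  6.3 10.3] h 49.9
-20 210 b [-16.6   2.4  10.6] h 49.9
-16 276 b [-11.9  -1.7   9.9] h 50.3
-12 118 b [ 0.5  5.2 10.3] h 50.0
-8 115 b [ 0.2  5.2 10.2] h 50.0
-4 129 b [0.1 5.  9.7] h 50.0
0 138 b [-0.4  4.6  9.7] h 50.0
4 157 b [-0.5  4.5  9.5] h 50.0
8 162 b [-0.6  4.2  9.3] h 50.0
12 178 b [-0.8  4.3  9.1] h 50.0
16 179 b [-0.9  3.8  8.9] h 49.9
20 397 b [-1.1  3.7  8.5] h 49.1
24 7 b [1.7 5.2 8.4] h 47.5
-66 288 x 6.1 11.9 y [-13.9  12.7]
-63 267 x 6.4 11.7 y [-13.9  12.7]
-60 253 x 6.0 11.7 y [-13.5  12.7]
-57 231 x 6.2 11.9 y [-13.9  12.7]
-54 345 x 6.2 25.0 y [-15.9  12.6]
-51 368 x 6.2 23.0 y [-16.3  12.5]
-48 363 x 6.2 24.5 y [-16.6  12.3]
-45 293 x 6.4 21.7 y [-16.7  11.2]
-42 193 x 6.0 22.9 y [-17.2   6.3]
-39 19 x 10.5 24.6 y [-6.7  5.4]
-36 10 x 10.7 24.5 y [-6.8 -5.7]
-33 6 x 14.1 21.1 y [-6.4 -5.8]
-30 3 x 13.0 24.2 y [-6.4 -5.5]
```

Call:
jog_arm --pt "255 -0.4 -3 0 0" --pt "255 -0.6 -6 0 0" --pt "255 0 -9 0 0" --pt "255 0.6 -12 0 0" --pt "255 2 -14.5 -1 0" --pt "255 3.4 -17 -2 0" --pt "255 3.4 -17 -2 0"

```text
time: 27.63
eef_pos: [0.5768, 0.0633, 0.1072]
eef_rot: [-3.141, 0.0, -0.08]
force: [-0.5, -0.6, -0.1]
grip_width: -0.0002
grasp_force: 1.0
```

```bash
cat >> ang.py <<'E'
def prof(nm='wrist'):
    snap(nm);c=load(nm);u,v,P=cloud(c);P*=1e3;d=P-M;a,b,h=d@up,d@yy,d@n
    s=(h>48.5)&(h<52.5)&(np.hypot(a,b)<32)
    for i in range(-28,29,4):
        q=s&(abs(a-i)<2)
        if q.sum()>2: print(i,q.sum(),'b',np.percentile(b[q],[2,50,98]).round(1),'h',np.median(h[q]).round(1))
E
python3 - <<'E'
from ang import *
go(580.7,55.1,104,-4.5);prof()
E
```

```text
to (580.7, 55.1, 104, -4.5) shift [4.5 7.8 3.2] turn -0.1 | now [576.8  63.3 107.2] yaw -4.6 j [0.02 0.14 1.65 0.   1.36 1.67] t 27.63 F [-0.5 -0.6 -0.1] w -0.0002 g 1.0
-16 78 b [-0.3 18.9 23. ] h 51.4
-12 233 b [ 5.7 15.2 24.3] h 49.9
-8 174 b [ 9.4 17.7 26.1] h 49.7
-4 220 b [ 4.  13.4 23.1] h 50.0
0 242 b [-1.5  8.3 17.9] h 50.4
4 289 b [-7.   4.2 12.6] h 50.7
8 316 b [-11.6  -0.7   7.4] h 51.2
12 309 b [-13.4  -4.9   1.8] h 51.2
16 225 b [-10.8  -6.8  -2.8] h 50.7
20 7 b [-8.  -7.7 -7.1] h 51.4
```

Call:
jog_arm --pt "255 1.5 -2 0 0" --pt "255 3 -3.5 0 0" --pt "255 4.5 -5 -1 0" --pt "255 6 -6 -1 0" --pt "255 8 -6.5 -2 0" --pt "255 8 -6.5 -2 0"

```text
time: 28.18
eef_pos: [0.584, 0.0685, 0.1088]
eef_rot: [3.141, 0.003, -0.08]
force: [-10.0, -2.0, 5.1]
grip_width: -0.0001
grasp_force: 5.0
```

```bash
python3 - <<'E'
from ang import *
go(580.7,55.1,104,-4.5);prof()
E
```

```text
to (580.7, 55.1, 104, -4.5) shift [-2.2 13.7  4.8] turn -0.1 | now [584.   68.5 108.8] yaw -4.6 j [ 0.03  0.16  1.62 -0.    1.37  1.68] t 28.18 F [-10.   -2.    5.1] w -0.0001 g 5.0
-12 20 b [ 6.1 10.1 28.7] h 48.9
-8 136 b [ 4.7 25.  30.1] h 50.8
-4 251 b [10.4 18.9 26.9] h 50.0
0 309 b [-2.8 13.  27. ] h 50.0
4 464 b [-12.2   5.9  23.7] h 50.6
8 433 b [-14.2   1.3  15.6] h 50.7
12 345 b [-13.3  -6.1   2.3] h 50.7
16 54 b [-12.7 -11.4  -7.7] h 50.5
```

```bash
cat >> ang.py <<'E'
from scipy.optimize import differential_evolution as DE
def fit(nm='wrist',lo=48.5,hi=52.5):
    snap(nm);c=load(nm);u,v,P=cloud(c);P*=1e3;d=P-M;a,b,h=d@up,d@yy,d@n
    s=(h>lo)&(h<hi)&(np.hypot(a,b)<40);X=np.c_[a,b][s]
    def co(p):
        t=np.radians(p[2]);D=X-p[:2];l=-D[:,0]*np.cos(t)+D[:,1]*np.sin(t);w=D[:,0]*np.sin(t)+D[:,1]*np.cos(t)
        i=(abs(l)<22)&(abs(w)<5);o=(abs(l)<26)&(abs(w)<8)&~i
        return -i.sum()+o.sum()
    r=DE(co,[(-12,12),(-12,12),(-20,110)],seed=0,popsize=25);print(nm,'centre',r.x[:2].round(1),'key angle deg',r.x[2].round(1),r.fun,len(X))
E
python3 - <<'E'
from ang import *
fit();fit('scene',47,53)
E
```

```text
wrist centre [4.  6.8] key angle deg 71.9 -1540.0 2007
scene centre [4.5 4.6] key angle deg 66.7 -35.0 54
```

Call:
jog_arm --pt "255 1 -1 0 0" --pt "255 2 -1 0 0" --pt "255 2 -1 0 0"

```text
time: 28.58
eef_pos: [0.5847, 0.0692, 0.1086]
eef_rot: [3.141, 0.006, -0.08]
force: [-16.5, -3.6, 10.8]
grip_width: 0.0
grasp_force: 8.5
```

```bash
python3 - <<'E'
from ang import *
go(580.7,55.1,104,-4.5);fit()
E
```

```text
to (580.7, 55.1, 104, -4.5) shift [-2.8 14.4  4.7] turn -0.1 | now [584.7  69.2 108.6] yaw -4.6 j [ 0.03  0.16  1.61 -0.    1.37  1.68] t 28.58 F [-16.5  -3.6  10.8] w 0.0 g 8.5
wrist centre [4.7 6.8] key angle deg 72.2 -1485.0 1918
```

Call:
jog_arm --pt "255 -6 0 0 0" --pt "255 -14 3 0 0" --pt "255 -25 5 -10 0" --pt "255 -40 5 -40 0" --pt "255 -40 5 -70 0" --pt "255 -40 5 -70 0" --pt "255 -40 5 -70 0" --pt "255 -40 5 -70 0"

```text
time: 29.3
eef_pos: [0.5472, 0.0676, 0.179]
eef_rot: [-3.141, -0.001, -0.08]
force: [-1.7, 0.4, -0.3]
grip_width: 0.0001
grasp_force: 0.0
```

```bash
python3 - <<'E'
from ang import *
go(580.7,55.1,104,-4.5);fit();fit('scene',47,53)
c=load('wrist');u,v,P=cloud(c);P*=1e3;d=P-M;a,b,h=d@up,d@yy,d@n
for lo,hi in((3,10),(10,20),(20,30),(30,40),(40,48),(48.5,52.5)):
    q=(h>lo)&(h<hi)&(np.hypot(a,b)<26)
    if q.sum()>20:
        X=np.c_[a,b][q];vx,vy,x0,y0=cv2.fitLine(X.astype(np.float32),cv2.DIST_HUBER,0,.01,.01).ravel();print(lo,q.sum(),'line angle',np.degrees(np.arctan2(vy,-vx)).round(1),'mean',X.mean(0).round(1))
for i in range(26,-28,-2): print('%4d'%i,''.join(('%4d'%round(np.median(h[q])) if (q:=(abs(a-i)<1)&(abs(b-j)<1)).any() else '   .') for j in range(26,-27,-2)))
E
```

```text
to (580.7, 55.1, 104, -4.5) shift [34.3  9.9 75.1] turn -0.1 | now [547.2  67.6 179. ] yaw -4.6 j [0.03 0.01 1.65 0.   1.48 1.68] t 29.3 F [-1.7  0.4 -0.3] w 0.0001 g 0.0
wrist centre [-3.3  0.1] key angle deg 74.0 -879.0 1049
scene centre [ 1.1 -0.6] key angle deg 70.5 -30.0 32
3 439 line angle -105.9 mean [3.2 1.2]
10 691 line angle -105.6 mean [2.9 0.5]
20 741 line angle -105.9 mean [2.3 0.7]
30 965 line angle -106.0 mean [0.8 0.7]
40 569 line angle -105.9 mean [1.2 0.8]
48.5 1049 line angle -106.4 mean [-2.9 -0.5]
  26  155 155 154 155 156 156 -20 157 154  -3 152 154 155 156  -5  -6 164 164 157 169 156 157 -20 -20 -20 -20 -20
  24  153 153 -20 -19 152 153 -12  -8 152 152  -4  74 153 153  78 162 161 169 170 169  -4 -19 -20 -20 -20 -20 -20
  22  -20 150 -19 -19 -14  -7  -5 159  74 151 150 151 151 152 158 159 159 170 171 172 171  -6 -16 -20 -20 -20 -20
  20  -20 -20 -20  -6  -4 150 149 150 149 149 149  -2  -4  -5   0 156 156 157 173 173 173 173 179 180 180 -20 -20
  18  -19 -20 -19  -7 146 151 150 151 147 145  -6  -4  -4   0   0   0   0   . 174 176 178 178 178 178 178 177 -20
  16  
[... 1801 characters left out ...]
   .   .   .   .
 -16    .   .   .   .   .   .   .   .   .   .   .   .   .   .   .   .   .   .   .   .   .   .   .   .   .   .   .
 -18    .   .   .   .   .   .   .   .   .   .   .   .   .   .   .   .   .   .   .   .   .   .   .   .   .   .   .
 -20  -20   .   .   .   .   .   .   .   .   .   .   .   .   .   .   .   .   .   .   .   .   .   .   .   .   .   .
 -22  -20   .   .   .   .   .   .   .   .   .   .   .   .   .   .   .   .   .   .   .   .   .   .   .   .   .   .
 -24  -20   .   .   .   .   .   .   .   .   .   .   .   .   .   .   .   .   .   .   .   .   .   .   .   .   .   .
 -26  -20 -20   .   .   .   .   .   .   .   .   .   .   .   .   .   .   .   .   .   .   .   .   .   .   .   .   .
```

Call:
jog_arm --pt "255 5 -1 30 0" --pt "255 8 -1 60 0" --pt "255 10 -1 69 0" --pt "255 20 -1 69 0" --pt "255 26 -1 68 0" --pt "255 30 -1 67 0" --pt "255 33 -1 66 0" --pt "255 35.5 -1 65 0" --pt "255 37.5 -1 64 0" --pt "255 37.5 -1 64 0"

```text
time: 30.23
eef_pos: [0.5831, 0.066, 0.1152]
eef_rot: [-3.141, 0.003, -0.08]
force: [-7.8, 1.1, 2.2]
grip_width: 0.0003
grasp_force: 3.7
```

```bash
python3 - <<'E'
from ang import *
go(580.7,55.1,104,-4.5);fit()
s=get_state()['force'];print('F a,b,h',(s@up).round(1),(s@yy).round(1),(s@n).round(1))
E
```

```text
to (580.7, 55.1, 104, -4.5) shift [-1.5 11.  11.2] turn -0.1 | now [583.1  66.  115.2] yaw -4.6 j [0.02 0.15 1.62 0.   1.38 1.68] t 30.23 F [-7.8  1.1  2.2] w 0.0003 g 3.7
wrist centre [3.2 1. ] key angle deg 78.0 -1368.0 1656
F a,b,h -4.4 0.2 6.7
```

Call:
jog_arm --pt "255 1.2 0 -0.5 0" --pt "255 2.4 0 -1 0" --pt "255 3.4 0 -1.5 0" --pt "255 3.4 0 -1.5 0"

```text
time: 30.62
eef_pos: [0.5842, 0.0661, 0.1158]
eef_rot: [-3.141, 0.008, -0.08]
force: [-16.2, 2.4, 3.3]
grip_width: -0.0002
grasp_force: 7.6
```

```bash
python3 - <<'E'
from ang import *
go(580.7,55.1,104,-4.5);fit()
s=get_state()['force'];print('F a,b,h',(s@up).round(1),(s@yy).round(1),(s@n).round(1))
E
```

```text
to (580.7, 55.1, 104, -4.5) shift [-2.6 11.2 11.9] turn -0.1 | now [584.2  66.1 115.8] yaw -4.6 j [0.02 0.16 1.61 0.   1.38 1.67] t 30.62 F [-16.2   2.4   3.3] w -0.0002 g 7.6
wrist centre [4.1 1.2] key angle deg 78.0 -1379.0 1629
F a,b,h -10.4 2.1 12.1
```

Call:
jog_arm --pt "255 -6 0 0 0" --pt "255 -14 0 0 0" --pt "255 -28 0 -10 0" --pt "255 -42 0 -40 0" --pt "255 -60 0 -80 0" --pt "255 -60 0 -80 0" --pt "255 -60 0 -80 0" --pt "255 -60 0 -80 0"

```text
time: 31.33
eef_pos: [0.5286, 0.07, 0.1978]
eef_rot: [-3.141, -0.003, -0.08]
force: [-0.3, 0.2, -0.7]
grip_width: 0.0002
grasp_force: 0.0
```

```bash
python3 - <<'E'
from ang import *
fit();snap('top');c=load('top');u,v,P=cloud(c);P*=1e3
def chk(n,x,y,z0,z1,r):
    q=P[(np.hypot(P[:,0]-x,P[:,1]-y)<r)&(P[:,2]>z0)&(P[:,2]<z1)];print(n,len(q),q.mean(0).round(0) if len(q) else '')
chk('vial',411,-434,45,70,30);chk('jar',444,417,60,85,30);chk('post_m',520,-467,150,200,30);chk('round',441,33,75,105,30);chk('strap',490,-340,66,85,60);chk('strap high',490,-320,90,200,90);chk('orange',512,-118,70,100,40);chk('brown',339,-24,70,100,40)
print(get_state()['force'],get_state()['time'])
job_done()
E
```

```text
wrist centre [-3.5  0.2] key angle deg 74.6 -867.0 1015
vial 64 [ 410. -434.   59.]
jar 117 [444. 417.  75.]
post_m 79 [ 520. -467.  175.]
round 13 [439.  37.  85.]
strap 259 [ 488. -338.   72.]
strap high 0 
orange 46 [ 512. -118.   85.]
brown 43 [340. -24.  87.]
[-0.31855114 -0.34905415 -0.41817707] 31.4333
the job is handed in; nothing more can be done
```

Job handed in at 31.4 s: the barrel lies centred in the V-mount with the strap down, and the square-headed key is fully home and turned clockwise to what felt like the stop. I inferred the stop from the push force doubling with no further turn, not from seeing the rotor.

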